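Retension the friction hinge of a chafing dish lid

ROBOT

A 7-joint arm with a two-finger parallel gripper is mounted at the origin on a cart in front of the work surface, level with it; the furniture and walls round the work are solid. World frame = base frame: x ahead of the robot, y to its left, z up, the work surface at z = 0. Lengths are in m, angles in rad, forces in N, time in s.
With the tool pointing down it reaches from about 0.4 to 0.85 m from the base axis. Payload 4.5 kg.
Tool frame: the origin (TCP) lies midway between the tips of the shut fingers; the grasp point (between the pads) lies 19 mm behind it; z points along the fingers, y is the line along which they close (so a half turn about z gives the same grasp; the last joint's range is limited). The gripper opens to 88 mm and grips with 3 to 60 N. Pads are 18 mm wide; open, the fingers measure 123 mm over their backs; the gripper's body (75 mm by 187 mm) begins 45 mm behind the grasp point.
Start: joints at [1.3, 0.689, -0.195, 1.565, 0.157, 0.902, -0.215], TCP at [0.188, -0.596, 0.219] pointing down, gripper open.
Joint ranges: [-3.01, 3.01], [-0.46, 2.08], [-1.47, 1.51], [0.13, 2.56], [-1, 4.14], [0.04, 2.09], [-2.66, 2.66]. Speed limits (rad/s): [2.57, 2.57, 3.14, 3.14, 3.14, 3.14, 3.14].

INTERFACE

Orientations are given as a unit quaternion [x, y, z, w].
In Python, from plant import r, eyes, finish_job gives the robot as it stands. The module is installed in compiled form; this text tells all that it offers.
- The arm moves only by the tool move_arm, never from a script. Its argument "motion" is a list of rows, each a list of 7 numbers: the shift along the tool's x, y, z in mm, then the turn, a rotation vector about the tool's x, y, z in degrees, then the closure, from 0 (fully open) to 1 (shut). A call has 1 to 5 rows; each row is the pose to reach, as a shift and turn from the pose commanded when the call began, along the tool's axes at that moment; what a row does not reach only later rows make up. A row lasts 1/8 s, in which the tool goes at most 62.5 mm and 10.7 degrees, less where a joint would pass 70% of its speed; a pose out of reach is approached as far as the arm can. A call with a gripper value outside its range is refused whole. The fingers move at their own pace and stop on an object; "newtons" is the grip in N (left out, the last holds). Time passes only in rows, so rows that repeat a pose let the fingers close. It gives the time, the measured TCP pose, the force, the opening and the grip force at its end, in the units of the state.
- r.get_state(): the state, without advancing time (a new reading comes with each control period).
- eyes.snapshot(name): name is "scene" or "top" or "wrist"; returns a dict with "frame" (384x512x3 uint8, red, green, blue), "z_map" (384x512 float32, m along the optical axis (not along the pixel's ray), 0 where there is no reading), "intrinsics" (3x3 intrinsics, pixels), "world_to_cam" (4x4, takes a point from world to camera coordinates). Camera axes: x right, y down, z forward; pixel columns grow to the right and rows downward; lengths in m; the calibration is good to about 2 mm. A picture is of the moment at which its call begins.
- finish_job(): hands the job in; it is judged then, once.
The state is a dict: "clock": time; "q": joint angles; "qd": joint speeds; "joint_torque": joint torques, N m; "tool_pos": TCP position; "eef_rot": TCP orientation; "contact_force": force on the tool from outside, world axes, zero at the start; "moment": the same for the moment, N m; "opening": opening from 0.0 (shut) to 1.0 (fully open); "finger_force": force on a finger pad.
Only numpy, scipy, OpenCV 4.12 (cv2) and the standard library are available. Lean on these libraries where they do the work, as an engineer would, in place of code of your own. Each camera call takes 0.05 s, during which the arm holds its last target. There are 200 camera calls.

TASK

The lid of the small steel chafing dish on the hob drops as soon as it is let go, because its friction hinge has worked loose. Tighten the black wing knob behind the lid clockwise until the lid stays where it is put but still gives under a light hand: lift it well open (past 40 degrees), let go and see that it holds for a second or more, then press its handle down lightly from above, with no more than about 10 N, and leave it standing by itself ajar at about 20 degrees for serving. If it does not give that easily the knob is too tight; leave everything around the dish where it stands.

Things in the scene. Friction and masses are not known exactly. Their poses are not given: they have to be found in the camera images.
- chafer: The chafing dish: stainless, rectangular, 165 mm deep, 280 mm wide (336 mm over its side handles), standing fast on the black glass hob. Origin under its middle on the hob; its x points to its rear (hinge side), y to its left, z up. The closed lid's top is 94 mm above the hob.
- lid (a joint): Lid angle about its rear hinge, rad: 0 closed, growing as it opens, 1.1 at its stop; well open is over 0.7, ajar about 0.35. The lid weighs 0.4 to 0.75 kg (unknown), centre of mass 103 mm from the hinge; let go now, it sinks shut. Hinge friction of 0.4 to 0.7 N m holds it; over about 2.7 N m it is too stiff. When let go or pressed it may spring down by 0.1 rad before it stays.
- lid_handle (a point): Centre of the lid's front bar handle: round steel bar, 12 mm thick, 124 mm long, parallel to the hinge axis, 38 mm in front of the lid's front face (32 mm clear behind it), 222 mm from the hinge axis, 79 mm above the hob when closed. Moves with the lid. It can be pinched or pushed down from above.
- lid_hinge (a point): Middle of the hinge axis: 104 mm behind the dish's origin, 70 mm above the hob. The axis runs along the dish's y.
- knob_grip (a point): Middle of the wing of the black wing knob behind the lid, an upright blade 48 mm long (along this point's x), 11 mm thick (along its y), 34 mm tall, its middle 105 mm and its top 119 mm above the hob, on a 20 mm hub 6 mm high. It turns about the vertical through this point, 140 mm behind the dish's origin.
- wing_knob (a joint): Turn of the wing knob, rad, growing clockwise seen from above (tightening), 0 to 4.7; starts at 0 to 0.4. About 0.45 N m turns it. The clamp bites at some value from 0.4 to 2.4 (unknown: its lining is worn); beyond that the lid's friction grows by about 4 N m per rad and the torque to turn the knob by about 0.7 N m per rad. Turning back slackens it.
- pepper_mill: Turned wooden pepper mill, 58 mm thick, 170 mm tall, upright; bystander; origin under its middle.
- salt_shaker: Salt shaker, glass with grey top, 44 mm thick, 90 mm tall, upright; bystander; origin under its middle.
- timer: Round white kitchen timer, 64 mm wide, 56 mm tall; bystander; origin under its middle.
- teaspoon: Steel teaspoon, 139 mm long, lying; bystander; origin under its middle.

How it is judged:
On the way:
1. The lid stands well open (over 0.68 rad) by itself, untouched and still (value of joint lid above 0.68 rad and velocity of joint lid between -0.04 and 0.04 rad/s and contact force between each of the fingers, the arm and lid below 0.2 N), for 0.8 s.
At the end, for the whole second after the job is handed in: The lid, which has stood well open by itself on the way, stands ajar by itself (0.22 to 0.5 rad, 13 to 29 degrees), still and untouched, and its hinge clamps it with less than 115 N, so that a push of about 10 N on the handle moves it (value of joint lid between 0.22 and 0.5 rad and contact force between lid and chafer below 115 N and velocity of joint lid between -0.04 and 0.04 rad/s and contact force between each of the fingers, the arm and lid below 0.2 N).
It fails at once if The open lid is pressed down with more than 13 N (value of joint lid above 0.1 rad and velocity of joint lid below -0.02 rad/s and distance between the grasp point and lid_handle above 0.022 m and contact force between any of the fingers, the arm and lid above 13 N).
It fails at once if A thing around the dish is moved by more than 3 cm (distance of any of pepper_mill, salt_shaker, timer, teaspoon from where it was at the start of the episode above 0.03 m).
It also fails if it takes over 72 s, if anything falls off the work surface, if the arm or the gripper's body presses on something with over 40 N, if the wrist force passes 120 N, or if a joint passes its speed limit or range.

## Working session

There is one attempt and no reset: what is moved stays moved. The work goes in short steps, Python scripts to look and compute and a tool call to move; the robot and the scene stay as the last step left them, time stands still between calls to the robot, and variables do not carry over. Pictures are saved under pics/ and viewed, at most 10 in all, crops included, and the job is handed in when it is done.

Besides the shell and the picture viewer there is one more tool, called after "Request:" by a JSON object that holds its "fn" and its "kwargs", one argument or row to a line. move_arm: Moves the arm, as the interface text tells. Its arguments: {"type":"object","properties":{"motion":{"type":"array","items":{"type":"array","items":{"type":"number"}}},"newtons":{"type":"number"}},"required":["motion"]}

```bash
mkdir -p pics; python3 - <<'E'
from plant import r, eyes
import cv2,numpy as np
ims=[]
for n in ("scene","top"):
    s=eyes.snapshot(n); np.savez(n+".npz",**s)
    cv2.imwrite(f"pics/{n}0.png",s["frame"][:,:,::-1])
st=r.get_state(); print({k:np.round(v,3).tolist() for k,v in st.items()})
E
```

```text
{'clock': 0.1, 'q': [1.3, 0.69, -0.194, 1.566, 0.157, 0.903, -0.215], 'qd': [-0.001, -0.001, -0.002, -0.003, 0.003, 0.001, 0.0], 'joint_torque': [-0.003, -52.851, -1.272, -15.384, -0.053, 0.002, 0.0], 'tool_pos': [0.187, -0.596, 0.218], 'eef_rot': [0.988, 0.152, -0.0, -0.001], 'contact_force': [-0.928, -0.251, 0.056], 'moment': [0.026, 0.004, -0.004], 'finger_force': 0.0, 'opening': 1.0}
```

View pics/scene0.png

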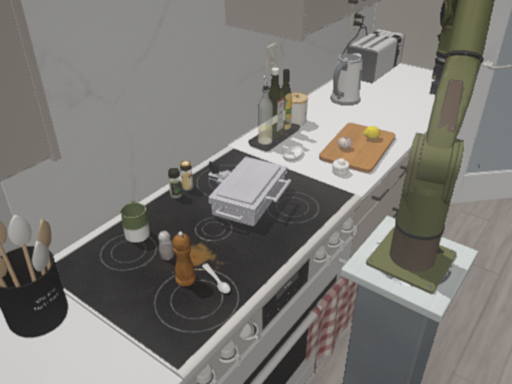

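View pics/top0.png

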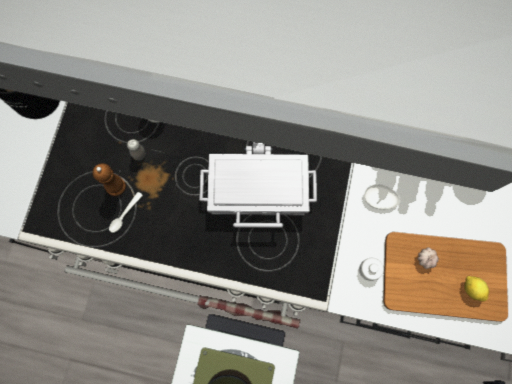

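The scene shows the dish mid-hob, with the mill, shaker and spoon to its left. In the top view the lid spans about (208–312, 153–213), the handle bar is at (258,225), and the knob is at (258,148), close to the hood edge. Next I'll measure these.

```bash
cat > h.py <<'E'
import numpy as np,cv2
def cloud(s):
    K=s["intrinsics"];z=s["z_map"];v,u=np.mgrid[:z.shape[0],:z.shape[1]]
    P=np.stack([(u-K[0,2])/K[0,0]*z,(v-K[1,2])/K[1,1]*z,z,np.ones_like(z)],-1)
    W=P@np.linalg.inv(s["world_to_cam"]).T
    W[z<=0]=np.nan
    return W[...,:3]
E
python3 - <<'E'
from h import *
np.set_printoptions(precision=4,suppress=True)
t=np.load("top.npz");W=cloud(t)
print("cam",np.linalg.inv(t["world_to_cam"])[:3,3])
for p in [(258,183),(258,225),(258,147),(258,120),(258,152),(108,178),(135,150),(371,268),(120,60),(258,100),(258,60)]: print(p,W[p[1],p[0]])
m=(W[...,2]>.085)&(W[...,2]<.1); m[:150]=0;m[220:]=0;m[:,:200]=0;m[:,320:]=0
n,l,st,c=cv2.connectedComponentsWithStats(m.astype(np.uint8))
k=1+np.argmax(st[1:,4]);q=W[l==k]
print(st[k],np.median(q[:,2]),cv2.minAreaRect((q[:,:2]*1000).astype(np.float32)))
for y in range(140,156):
  print(y,(W[y,246:272,2]*1000).round().tolist())
sc=np.load("scene.npz");S=cloud(sc)
# hood points
m=(S[...,2]>.3)&(S[...,0]>.5); 
for p in [(250,10),(300,15),(340,10),(240,20)]: print(p,S[p[1],p[0]])
E
```

```text
cam [ 0.2277 -0.0086  1.31  ]
(258, 183) [0.5639 0.048  0.0955]
(258, 225) [0.4511 0.0226 0.0833]
(258, 147) [0.6688 0.0714 0.0901]
(258, 120) [0.3915 0.0222 0.9268]
(258, 152) [0.6582 0.0688 0.0786]
(108, 178) [0.4772 0.442  0.1347]
(135, 150) [0.5867 0.4136 0.0767]
(371, 268) [ 0.4096 -0.3047  0.048 ]
(120, 60) [0.4166 0.1569 0.9373]
(258, 100) [0.4015 0.0247 0.9461]
(258, 60) [0.4446 0.0342 0.937 ]
[ 208  154  101   58 4638] 0.09354286147013602 ((569.2855224609375, 50.044219970703125), (165.33824157714844, 279.2195129394531), 12.613557815551758)
140 [-5.0, 870.0, 872.0, 871.0, 873.0, 874.0, 874.0, 875.0, 875.0, 876.0, 875.0, 877.0, 877.0, 878.0, 879.0, 881.0, 880.0, 881.0, 881.0, 881.0, 881.0, 882.0, 883.0, 885.0, 882.0, 885.0]
141 [6.0, 7.0, 1.0, 1.0, 2.0, 2.0, 871.0, 873.0, 873.0, 873.0, 874.0, 875.0, 876.0, 876.0, 877.0, 876.0, 876.0, 878.0, 880.0, 880.0, 880.0, 881.0, 880.0, 883.0, 882.0, 883.0]
142 [-2.0, 2.0, 2.0, 5.0, 0.0, -0.0, 77.0, 83.0, 77.0, 89.0, 96.0, 872.0, 871.0, 871.0, 872.0, 873.0, 876.0, 875.0, 876.0, 877.0, 877.0, 877.0, 878.0, 878.0, 879.0, 880.0]
143 [1.0, -1
[... 1507 characters left out ...]
 81.0, 84.0, 86.0, 81.0, 77.0, -1.0, 77.0, 76.0, 83.0, 76.0, 80.0, 4.0, -1.0]
153 [74.0, 80.0, 74.0, 79.0, 76.0, 0.0, 0.0, 80.0, 81.0, 74.0, 83.0, 80.0, 75.0, 78.0, 81.0, 79.0, 78.0, 75.0, -2.0, 79.0, 79.0, 82.0, 76.0, 82.0, 1.0, 3.0]
154 [84.0, 87.0, 84.0, 90.0, 83.0, 86.0, 86.0, 87.0, 86.0, 82.0, 86.0, 85.0, 88.0, 82.0, 88.0, 85.0, 86.0, 84.0, 88.0, 85.0, 89.0, 84.0, 86.0, 85.0, 88.0, 80.0]
155 [82.0, 89.0, 83.0, 81.0, 86.0, 86.0, 85.0, 89.0, 85.0, 82.0, 86.0, 82.0, 85.0, 89.0, 85.0, 87.0, 86.0, 81.0, 83.0, 84.0, 84.0, 85.0, 85.0, 84.0, 83.0, 83.0]
(250, 10) [ 0.7736 -0.2324  0.5599]
(300, 15) [ 0.5637 -0.2211  0.579 ]
(340, 10) [ 0.5583 -0.4837  0.5397]
(240, 20) [ 0.82   -0.2344  0.5177]
```

```bash
python3 - <<'E'
from h import *
t=np.load("top.npz")["frame"][125:240,190:330,::-1]
s=np.load("scene.npz")["frame"][140:230,190:310,::-1]
a=cv2.resize(t,(700,575),interpolation=cv2.INTER_CUBIC)
cv2.imwrite("pics/c0.png",a)
E
```

```text
(no output)
```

View pics/c0.png

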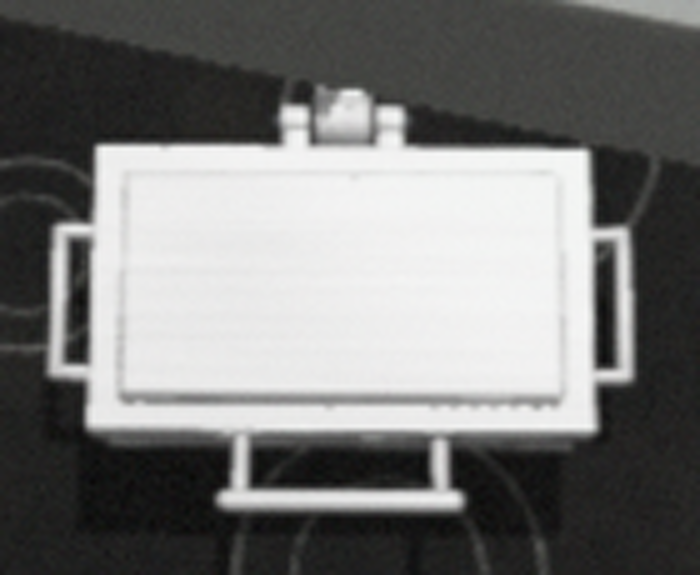

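The crop shows the hinge brackets at (295,120) and (390,120). The hood edge hides the knob blade, and the handle bar runs from (220,500) to (460,500). Next I'll check the hood height and get a scene close-up of the knob.

```bash
python3 - <<'E'
from h import *
np.set_printoptions(precision=3,suppress=True)
sc=np.load("scene.npz");S=cloud(sc)
print("cam",np.linalg.inv(sc["world_to_cam"])[:3,3])
W=cloud(np.load("top.npz"))
for name,C in(("s",S),("t",W)):
  v=C[np.isfinite(C[...,0])]
  for y0 in(-.3,0.05,.3):
    m=(abs(v[:,1]-y0)<.12)&(v[:,2]>.3)&(v[:,0]>.3)&(v[:,0]<1.1)
    if m.sum(): 
      q=v[m]; print(name,y0,"min z",np.percentile(q[:,2],1),"min x",np.percentile(q[:,0],1))
      for z0 in np.arange(.3,1.2,.1):
        a=q[(q[:,2]>z0)&(q[:,2]<z0+.1)]
        if len(a): print("  z",round(z0,1),len(a),np.percentile(a[:,0],[1,50,99]))
f=cv2.resize(sc["frame"][140:230,190:310,::-1],(760,570),interpolation=cv2.INTER_CUBIC)
cv2.imwrite("pics/c1.png",f)
E
```

```text
cam [-0.291  1.167  1.021]
s -0.3 min z 0.30493270708140724 min x 0.5561053745854536
  z 0.3 969 [0.88  0.888 0.896]
  z 0.4 906 [0.564 0.887 0.895]
  z 0.5 3247 [0.556 0.666 0.891]
  z 0.6 272 [0.555 0.587 0.713]
s 0.05 min z 0.30370016987627585 min x 0.8821234140554413
  z 0.3 1412 [0.882 0.889 0.895]
  z 0.4 1559 [0.882 0.888 0.895]
  z 0.5 1737 [0.882 0.889 0.895]
  z 0.6 656 [0.883 0.889 0.895]
s 0.3 min z 0.3047928278730432 min x 0.88272133392466
  z 0.3 1921 [0.882 0.889 0.895]
  z 0.4 2145 [0.883 0.889 0.894]
  z 0.5 2423 [0.883 0.889 0.895]
  z 0.6 2258 [0.883 0.889 0.894]
  z 0.7 17 [0.887 0.889 0.894]
t -0.3 min z 0.8739206557943745 min x 0.3887847819966533
  z 0.8 417 [0.391 0.392 0.392]
  z 0.9 2871 [0.389 0.435 0.553]
t 0.05 min z 0.8756844417494464 min x 0.3878912561562326
  z 0.8 2520 [0.391 0.391 0.392]
  z 0.9 33589 [0.388 0.438 0.521]
t 0.3 min z 0.8740767330012073 min x 0.3877875388478781
  z 0.8 1073 [0.39  0.391 0.392]
  z 0.9 8709 [0.388 0.422 0.47 ]
```

View pics/c1.png

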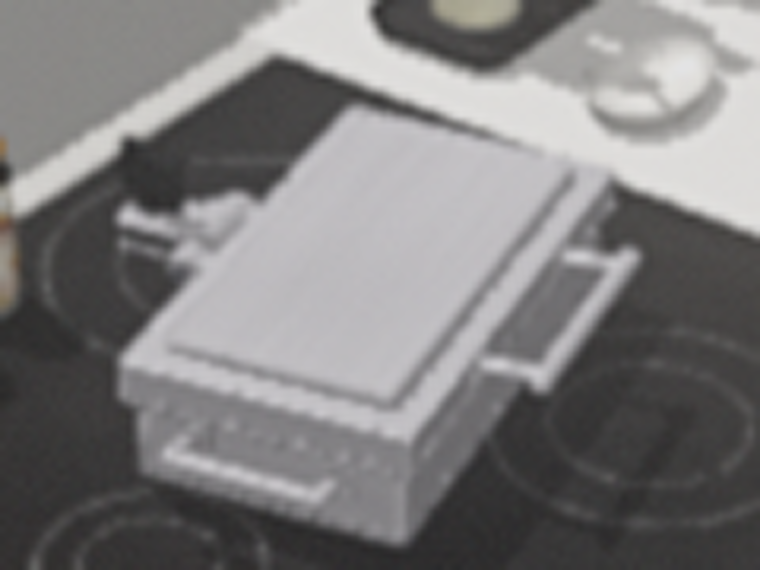

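```bash
python3 - <<'E'
from h import *
np.set_printoptions(precision=3,suppress=True)
sc=np.load("scene.npz");S=cloud(sc);g=sc["frame"].mean(-1)
for y in range(158,178): print(y,g[y,206:230].astype(int).tolist())
T=sc["world_to_cam"];K=sc["intrinsics"]
c=np.array([.7056,.0805])
for a in range(0,180,30):
  th=np.radians(12.6-a);d=np.array([np.cos(th),np.sin(th)])*.024
  o=[]
  for s in(1,-1):
    for z in(.085,.119):
      p=T@np.r_[c+s*d,z,1];o.append((K@p[:3]/p[2])[:2])
  print(a,np.array(o).round(1).tolist())
for y in range(162,172,2): print(y,S[y,208:224:3].round(3).tolist())
E
```

```text
158 [133, 142, 172, 197, 202, 206, 207, 206, 206, 196, 181, 149, 109, 80, 67, 62, 65, 63, 66, 64, 65, 67, 69, 68]
159 [158, 173, 197, 207, 207, 208, 205, 201, 192, 163, 131, 91, 66, 60, 62, 65, 66, 65, 65, 66, 66, 66, 68, 68]
160 [195, 202, 204, 198, 194, 196, 195, 177, 147, 106, 78, 60, 61, 63, 65, 65, 65, 65, 66, 67, 67, 66, 68, 69]
161 [206, 206, 194, 156, 133, 146, 148, 128, 93, 67, 61, 62, 64, 65, 65, 65, 67, 67, 68, 67, 67, 67, 67, 68]
162 [207, 203, 175, 106, 64, 77, 84, 76, 65, 59, 62, 65, 64, 67, 66, 67, 67, 64, 66, 67, 67, 66, 65, 68]
163 [207, 197, 162, 86, 47, 51, 57, 59, 58, 60, 63, 66, 64, 65, 64, 67, 67, 68, 68, 68, 66, 68, 68, 67]
164 [196, 166, 120, 64, 47, 52, 57, 60, 63, 61, 64, 62, 65, 66, 72, 72, 71, 69, 71, 74, 74, 75, 76, 73]
165 [154, 109, 71, 50, 49, 51, 54, 54, 58, 60, 63, 62, 60, 65, 77, 80, 80, 75, 76, 82, 84, 83, 84, 81]
166 [97, 67, 55, 52, 51, 54, 52, 50, 56, 56, 59, 58, 58, 66, 69, 70, 70, 67, 68, 71, 72, 72, 72, 73]
167 [65, 61, 60, 56, 51, 54, 52, 53, 53, 52, 54, 55, 57, 65, 68, 67, 65, 65, 67, 66, 65, 64, 65, 68]
168 [61, 67, 67, 58, 49, 51, 53, 53,
[... 1525 characters left out ...]
0.002], [0.709, 0.082, 0.123], [0.836, -0.073, 0.001], [0.833, -0.088, -0.006], [0.818, -0.089, -0.001], [0.807, -0.094, 0.001]]
164 [[0.85, -0.053, -0.004], [0.71, 0.081, 0.114], [0.693, 0.084, 0.122], [0.816, -0.068, 0.001], [0.808, -0.077, -0.0], [0.797, -0.082, 0.002]]
166 [[0.841, -0.044, -0.005], [0.71, 0.082, 0.106], [0.695, 0.083, 0.112], [0.684, 0.08, 0.115], [0.8, -0.067, -0.002], [0.788, -0.071, 0.001]]
168 [[0.824, -0.024, 0.002], [0.712, 0.08, 0.097], [0.701, 0.077, 0.099], [0.677, 0.088, 0.114], [0.789, -0.054, -0.0], [0.78, -0.062, -0.001]]
170 [[0.81, -0.009, 0.006], [0.705, 0.088, 0.095], [0.695, 0.084, 0.097], [0.68, 0.085, 0.103], [0.779, -0.043, 0.0], [0.77, -0.049, 0.0]]
```

Request:
{"fn": "move_arm", "kwargs": {
  "motion": [
    [50,-30,0,0,0,-8,0.3],
    [100,-40,0,0,0,-16,0.3],
    [160,-40,0,0,0,-24,0.3],
    [220,-40,0,0,0,-32,0.3],
    [280,-40,0,0,0,-40,0.3]
  ]
}}

```text
clock: 0.72
tool_pos: [0.444, -0.4732, 0.2184]
eef_rot: [0.876, 0.483, -0.0, -0.0]
contact_force: [0.7, -0.5, 0.2]
opening: 0.699
finger_force: 0.0
```

```bash
cat >> h.py <<'E'
from scipy.spatial.transform import Rotation as R
def rel(pos,yaw,st=None,cur=None):
    """shift(mm) & rz(deg) in tool axes to a tool-down pose with tool x at yaw(deg)"""
    from plant import r
    s=r.get_state(); Q=R.from_quat(s["eef_rot"]); 
    G=R.from_euler('z',yaw,degrees=True)*R.from_euler('x',180,degrees=True)
    return (Q.inv().apply(np.array(pos)-s["tool_pos"])*1000).round(1), (Q.inv()*G).as_rotvec(degrees=True).round(1)
E
python3 - <<'E'
from h import *
print(rel([.46,-.15,.25],110)); print(rel([.62,.05,.25],173))
E
```

```text
(array([ 281.8, -159.2,  -31.5]), array([ -0. ,  -0. , -52.3]))
(array([ 536.3, -130.8,  -31.6]), array([  -0. ,   -0. , -115.3]))
```

Request:
{"fn": "move_arm", "kwargs": {
  "motion": [
    [56,-32,-6,0,0,-10.5,0.3],
    [113,-64,-12,0,0,-21,0.3],
    [169,-96,-19,0,0,-31.5,0.3],
    [225,-127,-25,0,0,-42,0.3],
    [277,-157,-31,0,0,-52,0.3]
  ]
}}

```text
clock: 1.35
tool_pos: [0.4587, -0.1615, 0.2491]
eef_rot: [0.575, 0.818, -0.0, 0.0]
contact_force: [1.0, 0.2, 1.0]
opening: 0.699
finger_force: 0.0
```

```bash
python3 - <<'E'
from h import *
print(rel([.62,.06,.25],173))
E
```

```text
(array([153.9, 226.8,  -0.9]), array([ -0. ,   0. , -63.2]))
```

Request:
{"fn": "move_arm", "kwargs": {
  "motion": [
    [31,46,0,0,0,-10.5,0.3],
    [62,91,0,0,0,-21,0.3],
    [93,137,0,0,0,-32,0.3],
    [124,182,0,0,0,-42,0.3],
    [154,227,0,0,0,-52.5,0.3]
  ]
}}

```text
clock: 1.98
tool_pos: [0.6223, 0.0585, 0.2485]
eef_rot: [0.154, 0.988, -0.0, -0.0]
contact_force: [0.7, 0.0, 0.2]
opening: 0.7
finger_force: 0.0
```

Request:
{"fn": "move_arm", "kwargs": {
  "motion": [
    [0,0,0,0,0,-10.5,0.3],
    [0,0,0,0,0,-10.5,0.3]
  ]
}}

```text
clock: 2.22
tool_pos: [0.6214, 0.0576, 0.248]
eef_rot: [0.066, 0.998, 0.0, -0.001]
contact_force: [-0.0, -0.3, -0.3]
opening: 0.701
finger_force: 0.0
```

```bash
python3 - <<'E'
from h import *
from plant import r,eyes
s=eyes.snapshot("wrist");np.savez("w1.npz",**s)
cv2.imwrite("pics/w1.png",s["frame"][:,:,::-1])
st=r.get_state();print(np.round(st["q"],2),st["tool_pos"],st["clock"])
print(np.linalg.inv(s["world_to_cam"]).round(3))
E
```

```text
[ 0.29  0.78 -0.89  1.51  0.64  1.16  0.72] [0.62127811 0.05680687 0.24825949] 2.275
[[ 0.132  0.959  0.251  0.557]
 [ 0.991 -0.128 -0.033  0.067]
 [ 0.     0.253 -0.967  0.414]
 [ 0.     0.     0.     1.   ]]
```

View pics/w1.png

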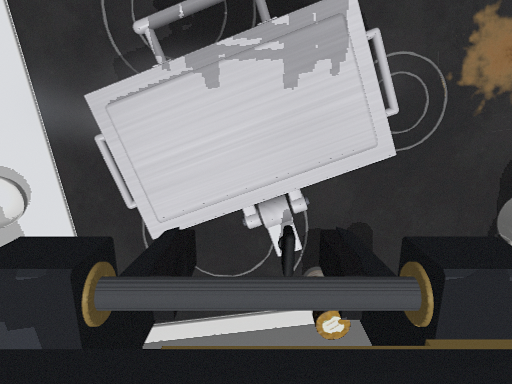

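The wrist view shows the black blade edge-on at about (289,228–272), with the hinge bracket at (275,210). I'll fit the blade from depth.

```bash
python3 - <<'E'
from h import *
np.set_printoptions(precision=4,suppress=True)
s=np.load("w1.npz");C=cloud(s)
m=(C[...,2]>.108)&(C[...,2]<.128)&(C[...,0]>.65)&(abs(C[...,1]-.08)<.05)
q=C[m];print(m.sum(),q.min(0),q.max(0),np.median(q,0))
v,u=np.nonzero(m);print(u.min(),u.max(),v.min(),v.max())
print(cv2.minAreaRect((q[:,:2]*1000).astype(np.float32)))
m2=(C[...,2]>.088)&(C[...,2]<.1);m2[:,:80]=0;m2[240:]=0
n,l,st,c=cv2.connectedComponentsWithStats(m2.astype(np.uint8));k=1+np.argmax(st[1:,4]);q=C[l==k]
print(np.median(q[:,2]),cv2.minAreaRect((q[:,:2]*1000).astype(np.float32)))
for vv in range(226,280,6):
  row=C[vv,276:304];mm=row[:,2]>.1;print(vv,row[mm].mean(0) if mm.any() else None,mm.sum())
E
```

```text
485 [0.6789 0.0718 0.108 ] [0.7241 0.0883 0.1214] [0.6992 0.08   0.1185]
283 295 231 275
((701.3179931640625, 80.47478485107422), (11.175077438354492, 45.126590728759766), 80.314697265625)
0.0934937009510467 ((568.4266357421875, 51.428199768066406), (131.2845916748047, 245.36886596679688), 12.252224922180176)
226 None 0
232 [0.68   0.0832 0.1085] 11
238 [0.6829 0.0825 0.1175] 12
244 [0.6896 0.0814 0.1167] 13
250 [0.6957 0.0801 0.1175] 12
256 [0.7021 0.0794 0.118 ] 12
262 [0.7095 0.078  0.1163] 12
268 [0.7157 0.077  0.1174] 12
274 [0.7216 0.0767 0.1191] 9
```

```bash
python3 - <<'E'
from h import *
print(rel([.703,.0795,.14],170.3)); print(rel([.703,.0795,.089],170.3))
E
```

```text
(array([-78.1,  33.6, 108.1]), array([-0. , -0.1,  1.9]))
(array([-78.1,  33.6, 159.1]), array([-0. , -0.1,  1.9]))
```

Request:
{"fn": "move_arm", "kwargs": {
  "motion": [
    [-40,17,20,0,0,2,0.5],
    [-78,33.5,60,0,0,2,0.5],
    [-78,33.5,108,0,0,2,0.5],
    [-78,33.5,140,0,0,2,0.5],
    [-78,33.5,159,0,0,2,0.5]
  ]
}}

```text
clock: 2.9
tool_pos: [0.7024, 0.0787, 0.0881]
eef_rot: [0.085, 0.996, -0.001, -0.001]
contact_force: [0.9, -0.6, -0.3]
opening: 0.502
finger_force: 0.0
```

Request:
{"fn": "move_arm", "kwargs": {
  "motion": [
    [0,0,0,0,0,0,1],
    [0,0,0,0,0,0,1],
    [0,0,0,0,0,0,1],
    [0,0,0,0,0,0,1]
  ],
  "newtons": 50
}}

```text
clock: 3.4
tool_pos: [0.7041, 0.0795, 0.0915]
eef_rot: [0.084, 0.996, -0.001, 0.001]
contact_force: [-0.9, -3.1, 6.2]
opening: 0.116
finger_force: 50.0
```

```bash
cat > st.py <<'E'
from plant import r
import numpy as np
s=r.get_state()
print("t",s["clock"],"q",np.round(s["q"],3).tolist(),"pos",np.round(s["tool_pos"],4).tolist(),"F",np.round(s["contact_force"],2).tolist(),"M",np.round(s["moment"],3).tolist(),"tau7",s["joint_torque"][6],"op",round(s["opening"],3),"ff",round(s["finger_force"],1),"yaw",np.degrees(2*np.arctan2(s["eef_rot"][1],s["eef_rot"][0])).round(2))
E
python3 st.py
```

```text
t 3.4 q [0.168, 1.048, -0.77, 1.364, 0.777, 1.04, 0.66] pos [0.7041, 0.0795, 0.0915] F [-0.86, -3.14, 6.18] M [-0.598, 0.116, -0.018] tau7 0.02280570042785257 op 0.116 ff 50.0 yaw 170.4
```

Request:
{"fn": "move_arm", "kwargs": {
  "motion": [
    [0,0,0,0,0,4,1],
    [0,0,0,0,0,8,1]
  ]
}}

```text
clock: 3.65
tool_pos: [0.7041, 0.0794, 0.0915]
eef_rot: [0.153, 0.988, -0.001, 0.001]
contact_force: [-1.2, -3.6, 6.6]
opening: 0.118
finger_force: 50.7
```

```bash
python3 st.py
```

```text
t 3.65 q [0.156, 1.039, -0.74, 1.365, 0.751, 1.024, 0.536] pos [0.7041, 0.0794, 0.0915] F [-1.24, -3.62, 6.55] M [-0.562, 0.114, 0.524] tau7 -0.02747577556874603 op 0.118 ff 50.7 yaw 162.37
```

Request:
{"fn": "move_arm", "kwargs": {
  "motion": [
    [0,0,0,0,0,4,1],
    [0,0,0,0,0,8,1]
  ]
}}

```text
clock: 3.9
tool_pos: [0.704, 0.0793, 0.0915]
eef_rot: [0.222, 0.975, -0.001, 0.001]
contact_force: [-0.8, -3.3, 5.8]
opening: 0.115
finger_force: 50.7
```

```bash
python3 st.py
```

```text
t 3.9 q [0.144, 1.031, -0.709, 1.365, 0.724, 1.009, 0.413] pos [0.704, 0.0793, 0.0915] F [-0.84, -3.3, 5.78] M [-0.676, 0.093, 0.545] tau7 -0.03312840359285474 op 0.115 ff 50.7 yaw 154.38
```

Request:
{"fn": "move_arm", "kwargs": {
  "motion": [
    [0,0,0,0,0,4,1],
    [0,0,0,0,0,8,1]
  ]
}}

```text
clock: 4.15
tool_pos: [0.704, 0.0791, 0.0915]
eef_rot: [0.289, 0.957, -0.001, 0.001]
contact_force: [-1.7, -3.3, 5.8]
opening: 0.121
finger_force: 50.7
```

```bash
python3 st.py
```

```text
t 4.15 q [0.132, 1.023, -0.678, 1.366, 0.697, 0.994, 0.292] pos [0.704, 0.0791, 0.0915] F [-1.67, -3.3, 5.84] M [-0.703, 0.166, 0.534] tau7 -0.03714127466082573 op 0.121 ff 50.7 yaw 146.38
```

Request:
{"fn": "move_arm", "kwargs": {
  "motion": [
    [0,0,0,0,0,4,1],
    [0,0,0,0,0,8,1]
  ]
}}

```text
clock: 4.4
tool_pos: [0.7039, 0.079, 0.0915]
eef_rot: [0.355, 0.935, -0.001, 0.001]
contact_force: [-1.6, -3.9, 6.4]
opening: 0.115
finger_force: 50.7
```

```bash
python3 st.py
```

```text
t 4.4 q [0.119, 1.016, -0.646, 1.367, 0.668, 0.979, 0.171] pos [0.7039, 0.079, 0.0915] F [-1.55, -3.91, 6.44] M [-0.676, 0.244, 0.502] tau7 -0.04099828074686229 op 0.115 ff 50.7 yaw 138.38
```

Request:
{"fn": "move_arm", "kwargs": {
  "motion": [
    [0,0,0,0,0,4,1],
    [0,0,0,0,0,8,1]
  ]
}}

```text
clock: 4.65
tool_pos: [0.7039, 0.079, 0.0915]
eef_rot: [0.42, 0.908, -0.001, 0.001]
contact_force: [-1.7, -3.1, 7.2]
opening: 0.115
finger_force: 50.7
```

```bash
python3 st.py
```

```text
t 4.65 q [0.106, 1.008, -0.614, 1.368, 0.639, 0.965, 0.051] pos [0.7039, 0.079, 0.0915] F [-1.73, -3.14, 7.19] M [-0.76, 0.307, 0.503] tau7 -0.044914711033925414 op 0.115 ff 50.7 yaw 130.38
```

Request:
{"fn": "move_arm", "kwargs": {
  "motion": [
    [0,0,0,0,0,4,1],
    [0,0,0,0,0,8,1]
  ]
}}

```text
clock: 4.9
tool_pos: [0.7038, 0.0789, 0.0915]
eef_rot: [0.482, 0.876, -0.001, 0.001]
contact_force: [-0.5, -3.5, 7.1]
opening: 0.117
finger_force: 50.7
```

```bash
python3 st.py
```

```text
t 4.9 q [0.092, 1.001, -0.581, 1.369, 0.608, 0.95, -0.068] pos [0.7038, 0.0789, 0.0915] F [-0.49, -3.52, 7.06] M [-0.777, 0.354, 0.556] tau7 -0.04888440482318401 op 0.117 ff 50.7 yaw 122.38
```

Request:
{"fn": "move_arm", "kwargs": {
  "motion": [
    [0,0,0,0,0,4,1],
    [0,0,0,0,0,8,1]
  ]
}}

```text
clock: 5.15
tool_pos: [0.7037, 0.0788, 0.0915]
eef_rot: [0.542, 0.84, -0.001, 0.001]
contact_force: [-2.7, -3.7, 6.0]
opening: 0.114
finger_force: 50.7
```

```bash
python3 st.py
```

```text
t 5.15 q [0.077, 0.995, -0.548, 1.37, 0.577, 0.937, -0.186] pos [0.7037, 0.0788, 0.0915] F [-2.72, -3.66, 5.99] M [-0.807, 0.338, 0.556] tau7 -0.05278597120195627 op 0.114 ff 50.7 yaw 114.38
```

Request:
{"fn": "move_arm", "kwargs": {
  "motion": [
    [0,0,0,0,0,4,1],
    [0,0,0,0,0,8,1]
  ]
}}

```text
clock: 5.4
tool_pos: [0.7036, 0.0788, 0.0915]
eef_rot: [0.599, 0.801, -0.001, 0.001]
contact_force: [-2.2, -3.7, 6.5]
opening: 0.118
finger_force: 50.7
```

```bash
python3 st.py
```

```text
t 5.4 q [0.063, 0.988, -0.514, 1.371, 0.545, 0.923, -0.303] pos [0.7036, 0.0788, 0.0915] F [-2.18, -3.75, 6.5] M [-0.827, 0.469, 0.519] tau7 -0.05665022763423622 op 0.118 ff 50.7 yaw 106.38
```

Request:
{"fn": "move_arm", "kwargs": {
  "motion": [
    [0,0,0,0,0,4,1],
    [0,0,0,0,0,8,1]
  ]
}}

```text
clock: 5.65
tool_pos: [0.7035, 0.0788, 0.0915]
eef_rot: [0.653, 0.757, -0.001, 0.001]
contact_force: [-2.9, -2.7, 6.3]
opening: 0.114
finger_force: 50.7
```

```bash
python3 st.py
```

```text
t 5.65 q [0.047, 0.982, -0.479, 1.373, 0.511, 0.91, -0.419] pos [0.7035, 0.0788, 0.0915] F [-2.87, -2.71, 6.27] M [-0.772, 0.532, 0.534] tau7 -0.06046186666935682 op 0.114 ff 50.7 yaw 98.39
```

Request:
{"fn": "move_arm", "kwargs": {
  "motion": [
    [0,0,0,0,0,4,1],
    [0,0,0,0,0,8,1]
  ]
}}

```text
clock: 5.9
tool_pos: [0.7034, 0.0787, 0.0915]
eef_rot: [0.705, 0.709, -0.001, 0.001]
contact_force: [-3.9, -2.9, 7.1]
opening: 0.119
finger_force: 50.7
```

```bash
python3 st.py
```

```text
t 5.9 q [0.032, 0.977, -0.445, 1.374, 0.477, 0.898, -0.534] pos [0.7034, 0.0787, 0.0915] F [-3.94, -2.92, 7.14] M [-0.815, 0.518, 0.501] tau7 -0.06423457525670528 op 0.119 ff 50.7 yaw 90.39
```

Request:
{"fn": "move_arm", "kwargs": {
  "motion": [
    [0,0,0,0,0,4,1],
    [0,0,0,0,0,8,1]
  ]
}}

```text
clock: 6.15
tool_pos: [0.7033, 0.0787, 0.0915]
eef_rot: [0.752, 0.659, -0.001, 0.001]
contact_force: [-3.3, -3.7, 7.9]
opening: 0.113
finger_force: 50.7
```

```bash
python3 st.py
```

```text
t 6.15 q [0.016, 0.971, -0.409, 1.375, 0.442, 0.886, -0.648] pos [0.7033, 0.0787, 0.0915] F [-3.26, -3.67, 7.93] M [-0.827, 0.592, 0.476] tau7 -0.06784290075302124 op 0.113 ff 50.7 yaw 82.39
```

Request:
{"fn": "move_arm", "kwargs": {
  "motion": [
    [0,0,0,0,0,4,1],
    [0,0,0,0,0,8,1]
  ]
}}

```text
clock: 6.4
tool_pos: [0.7032, 0.0787, 0.0915]
eef_rot: [0.797, 0.605, -0.001, 0.001]
contact_force: [-3.5, -3.8, 8.0]
opening: 0.115
finger_force: 50.7
```

```bash
python3 st.py
```

```text
t 6.4 q [-0.001, 0.967, -0.374, 1.376, 0.406, 0.875, -0.761] pos [0.7032, 0.0787, 0.0915] F [-3.45, -3.82, 7.97] M [-0.846, 0.687, 0.483] tau7 -0.07128312019631267 op 0.115 ff 50.7 yaw 74.39
```

Request:
{"fn": "move_arm", "kwargs": {
  "motion": [
    [0,0,0,0,0,4,1],
    [0,0,0,0,0,8,1]
  ]
}}

```text
clock: 6.65
tool_pos: [0.7031, 0.0788, 0.0915]
eef_rot: [0.837, 0.548, -0.001, 0.001]
contact_force: [-4.6, -3.6, 7.1]
opening: 0.12
finger_force: 50.7
```

```bash
python3 st.py
```

```text
t 6.65 q [-0.017, 0.962, -0.338, 1.377, 0.369, 0.865, -0.874] pos [0.7031, 0.0788, 0.0915] F [-4.61, -3.59, 7.08] M [-0.774, 0.743, 0.586] tau7 -0.07470485754311085 op 0.12 ff 50.7 yaw 66.39
```

Request:
{"fn": "move_arm", "kwargs": {
  "motion": [
    [0,0,0,0,0,4,1],
    [0,0,0,0,0,8,1]
  ]
}}

```text
clock: 6.9
tool_pos: [0.703, 0.0788, 0.0915]
eef_rot: [0.873, 0.488, -0.001, 0.001]
contact_force: [-3.5, -3.5, 8.1]
opening: 0.119
finger_force: 50.7
```

```bash
python3 st.py
```

```text
t 6.9 q [-0.034, 0.959, -0.302, 1.379, 0.332, 0.855, -0.985] pos [0.703, 0.0788, 0.0915] F [-3.49, -3.46, 8.13] M [-0.795, 0.795, 0.5] tau7 -0.0777991977520287 op 0.119 ff 50.7 yaw 58.4
```

Request:
{"fn": "move_arm", "kwargs": {
  "motion": [
    [0,0,0,0,0,4,1],
    [0,0,0,0,0,8,1]
  ]
}}

```text
clock: 7.15
tool_pos: [0.7029, 0.0789, 0.0915]
eef_rot: [0.905, 0.426, -0.001, 0.001]
contact_force: [-4.0, -3.9, 6.9]
opening: 0.12
finger_force: 50.9
```

```bash
python3 st.py
```

```text
t 7.15 q [-0.051, 0.955, -0.265, 1.38, 0.293, 0.846, -1.096] pos [0.7029, 0.0789, 0.0915] F [-4.04, -3.88, 6.93] M [-0.834, 0.845, 0.584] tau7 -0.1319090835750103 op 0.12 ff 50.9 yaw 50.41
```

Request:
{"fn": "move_arm", "kwargs": {
  "motion": [
    [0,0,0,0,0,4,1],
    [0,0,0,0,0,8,1]
  ]
}}

```text
clock: 7.4
tool_pos: [0.7028, 0.079, 0.0915]
eef_rot: [0.932, 0.362, -0.001, 0.001]
contact_force: [-4.2, -3.1, 7.7]
opening: 0.116
finger_force: 51.3
```

```bash
python3 st.py
```

```text
t 7.4 q [-0.069, 0.952, -0.229, 1.381, 0.254, 0.838, -1.206] pos [0.7028, 0.079, 0.0915] F [-4.24, -3.13, 7.65] M [-0.801, 0.836, 0.643] tau7 -0.22371940780431032 op 0.116 ff 51.3 yaw 42.43
```

Request:
{"fn": "move_arm", "kwargs": {
  "motion": [
    [0,0,0,0,0,3,1],
    [0,0,0,0,0,6,1]
  ]
}}

```text
clock: 7.65
tool_pos: [0.7028, 0.079, 0.0915]
eef_rot: [0.95, 0.313, -0.001, 0.001]
contact_force: [-4.8, -3.3, 8.6]
opening: 0.115
finger_force: 51.7
```

```bash
python3 st.py
```

```text
t 7.65 q [-0.082, 0.951, -0.201, 1.382, 0.225, 0.833, -1.287] pos [0.7028, 0.079, 0.0915] F [-4.82, -3.32, 8.56] M [-0.815, 0.861, 0.754] tau7 -0.40649252012372017 op 0.115 ff 51.7 yaw 36.48
```

The bite shows as a rise in Mz from 0.53 to 0.75, which puts the knob about 0.31 rad past it (roughly 1.2–1.3 N m of friction). I'll release it and go to the handle.

Request:
{"fn": "move_arm", "kwargs": {
  "motion": [
    [0,0,0,0,0,0,0.6],
    [0,0,0,0,0,0,0.6],
    [0,0,-40,0,0,0,0.6],
    [0,0,-80,0,0,0,0.7],
    [0,0,-110,0,0,0,0.7]
  ]
}}

```text
clock: 8.28
tool_pos: [0.7039, 0.0811, 0.2017]
eef_rot: [0.95, 0.313, 0.001, -0.0]
contact_force: [-0.5, -0.2, 1.0]
opening: 0.297
finger_force: 0.0
```

```bash
python3 - <<'E'
from h import *
W=cloud(np.load("top.npz"))
# handle bar from top camera
m=(W[...,2]>.07)&(W[...,2]<.095)&(W[...,0]<.475)&(W[...,0]>.42)&(abs(W[...,1]-.02)<.09)
q=W[m];print(m.sum(),cv2.minAreaRect((q[:,:2]*1000).astype(np.float32)),np.median(q,0))
d=np.array([np.cos(np.radians(12.5)),np.sin(np.radians(12.5))]);print("origin-based handle",np.array([.568,.0505])-.118*d)
print(rel([.4535,.0245,.20],102.5)); print(rel([.4535,.0245,.066],102.5))
E
python3 st.py
```

```text
244 ((453.92462158203125, 34.475643157958984), (151.27133178710938, 40.957275390625), 89.4114761352539) [0.45394106 0.03682408 0.08441184]
origin-based handle [0.45279707 0.02496013]
(array([-235. , -103.4,    1.2]), array([  0.1,  -0.1, -66. ]))
(array([-235.2, -103.4,  135.2]), array([  0.1,  -0.1, -66. ]))
t 8.275 q [-0.075, 0.829, -0.223, 1.295, 0.19, 1.036, -1.258] pos [0.7039, 0.0811, 0.2017] F [-0.46, -0.16, 1.03] M [-0.018, -0.015, 0.033] tau7 -0.0593809993006289 op 0.297 ff 0.0 yaw 36.5
```

Request:
{"fn": "move_arm", "kwargs": {
  "motion": [
    [-47,-21,0,0,0,-10.5,0.7],
    [-94,-42,0,0,0,-21,0.7],
    [-141,-62,0,0,0,-31.5,0.7],
    [-188,-83,0,0,0,-42,0.7],
    [-236,-103.5,0,0,0,-52.5,0.7]
  ]
}}

```text
clock: 8.9
tool_pos: [0.4507, 0.0235, 0.2001]
eef_rot: [0.711, 0.703, 0.001, 0.0]
contact_force: [0.3, 0.2, -0.6]
opening: 0.3
finger_force: 0.0
```

Request:
{"fn": "move_arm", "kwargs": {
  "motion": [
    [0,0,0,0,0,-6.7,0.68],
    [0,0,0,0,0,-13.5,0.68],
    [0,0,30,0,0,-13.5,0.68]
  ]
}}

```text
clock: 9.28
tool_pos: [0.4541, 0.0241, 0.1711]
eef_rot: [0.626, 0.78, 0.002, 0.002]
contact_force: [0.2, -0.7, -0.4]
opening: 0.318
finger_force: 0.0
```

```bash
python3 - <<'E'
from h import *
from plant import r,eyes
np.set_printoptions(precision=4,suppress=True)
s=eyes.snapshot("wrist");np.savez("w2.npz",**s);C=cloud(s)
print(rel([.4525,.0245,.066],102.5))
cv2.imwrite("pics/w2.png",s["frame"][:,:,::-1])
E
python3 st.py
```

```text
(array([  0.6,   1.8, 101.4]), array([-0.1, -0.1, -0. ]))
t 9.325 q [0.177, 0.597, -0.513, 2.113, 0.541, 0.563, -0.511] pos [0.4512, 0.0234, 0.1674] F [-1.01, 0.49, -1.49] M [-0.023, 0.009, -0.001] tau7 0.04889980657026172 op 0.319 ff 0.0 yaw 102.48
```

View pics/w2.png

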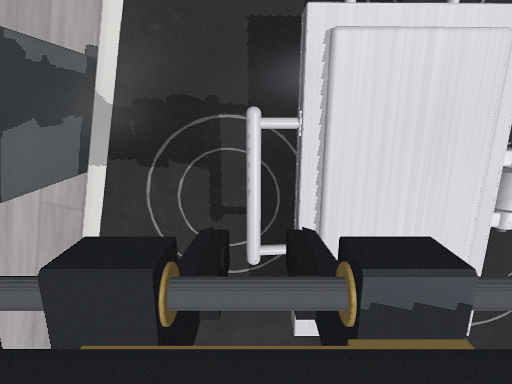

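The wrist view shows the bar at column 253 (rows 108–263), centred between the fingers at columns 215 and 300. I'll check its 3D centre.

```bash
python3 - <<'E'
from h import *
np.set_printoptions(precision=4,suppress=True)
s=np.load("w2.npz");C=cloud(s)
for v in range(110,262,25):
  row=C[v,240:268];m=(row[:,2]>.065)&(row[:,2]<.1);print(v,row[m].mean(0),m.sum())
P=C[108:264,240:262].reshape(-1,3);P=P[(P[:,2]>.065)&(P[:,2]<.1)];print(cv2.minAreaRect((P[:,:2]*1000).astype(np.float32)),P[:,2].max())
E
```

```text
110 [0.4372 0.0885 0.0832] 14
135 [0.4409 0.0698 0.0838] 15
160 [0.4455 0.0506 0.0841] 14
185 [0.4499 0.0304 0.0841] 14
210 [0.4545 0.0094 0.0838] 14
235 [ 0.4593 -0.0127  0.0834] 14
260 [ 0.4642 -0.0353  0.0841] 12
((451.2026672363281, 25.50000762939453), (12.418747901916504, 132.094482421875), 12.498258590698242) 0.08669065567307954
```

Request:
{"fn": "move_arm", "kwargs": {
  "motion": [
    [0,1,40,0,0,0,0.68],
    [0,1,75,0,0,0,0.68],
    [0,1,95,0,0,0,0.68],
    [0,1,101,0,0,0,0.68]
  ]
}}

```text
clock: 9.82
tool_pos: [0.4528, 0.0239, 0.0683]
eef_rot: [0.626, 0.78, -0.001, -0.0]
contact_force: [-0.1, -0.0, -0.5]
opening: 0.32
finger_force: 0.0
```

Request:
{"fn": "move_arm", "kwargs": {
  "motion": [
    [0,0,0,0,0,0,1],
    [0,0,0,0,0,0,1],
    [0,0,0,0,0,0,1]
  ],
  "newtons": 25
}}

```text
clock: 10.2
tool_pos: [0.4536, 0.0236, 0.0697]
eef_rot: [0.626, 0.78, 0.001, 0.0]
contact_force: [-0.3, 0.6, 0.6]
opening: 0.01
finger_force: 0.0
```

```bash
python3 st.py; python3 - <<'E'
from h import *
import numpy as np
d=np.array([np.cos(np.radians(12.5)),np.sin(np.radians(12.5))])
H=np.array([.451,.026])+.222*d
for a in(0,.1,.2,.3,.4,.5,.6,.7,.8,.9,.95):
  b=a+np.arctan2(9,222)
  L=np.hypot(9,222); print(a,"rear",round(222-L*np.cos(b),1),"up",round(L*np.sin(b)-9,1))
E
```

```text
t 10.2 q [0.015, 0.767, -0.271, 2.189, 0.754, 0.274, -0.7] pos [0.4536, 0.0236, 0.0697] F [-0.28, 0.56, 0.61] M [-0.027, -0.12, 0.031] tau7 0.0027783902623923495 op 0.01 ff 0.0 yaw 102.44
0 rear 0.0 up 0.0
0.1 rear 2.0 up 22.1
0.2 rear 6.2 up 43.9
0.3 rear 12.6 up 65.2
0.4 rear 21.0 up 85.7
0.5 rear 31.5 up 105.3
0.6 rear 43.9 up 123.8
0.7 rear 58.0 up 140.9
0.8 rear 73.8 up 156.5
0.9 rear 91.1 up 170.5
0.95 rear 100.2 up 176.8
```

```bash
python3 - <<'E'
from h import *
from plant import r,eyes
np.set_printoptions(precision=4,suppress=True)
s=eyes.snapshot("wrist");np.savez("w3.npz",**s);C=cloud(s)
cv2.imwrite("pics/w3.png",s["frame"][:,:,::-1])
E
python3 st.py
```

```text
t 10.25 q [0.015, 0.767, -0.271, 2.189, 0.754, 0.274, -0.7] pos [0.4535, 0.0235, 0.0696] F [-0.3, -1.93, -0.31] M [-0.037, -0.108, 0.022] tau7 0.0025474742869846523 op 0.003 ff 0.0 yaw 102.44
```

View pics/w3.png

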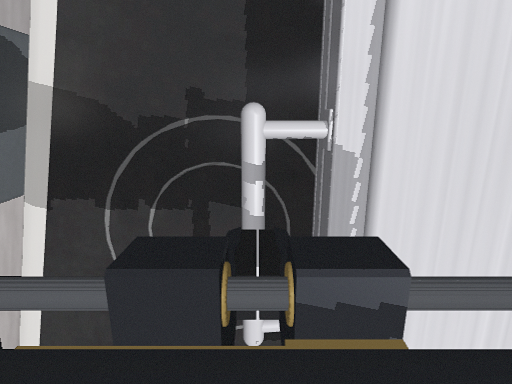

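```bash
python3 - <<'E'
from h import *
np.set_printoptions(precision=4,suppress=True)
s=np.load("w3.npz");C=cloud(s)
for v in (120,150,200,220,226,230,234,240,250,262,330,342):
  print(v,[C[v,u].round(3).tolist() for u in (238,248,254,257,262,275)])
E
```

```text
120 [[0.427, 0.079, 0.0], [0.436, 0.083, 0.084], [0.439, 0.084, 0.086], [0.44, 0.084, 0.084], [0.442, 0.084, 0.084], [0.453, 0.084, -0.001]]
150 [[0.431, 0.057, -0.001], [0.439, 0.069, 0.084], [0.442, 0.07, 0.085], [0.443, 0.07, 0.086], [0.445, 0.071, 0.083], [0.458, 0.063, 0.001]]
200 [[0.439, 0.019, -0.001], [0.444, 0.045, 0.084], [0.447, 0.046, 0.084], [0.448, 0.046, 0.086], [0.451, 0.046, 0.082], [0.467, 0.026, 0.001]]
220 [[0.442, 0.004, 0.0], [0.446, 0.035, 0.084], [0.449, 0.036, 0.086], [0.451, 0.036, 0.085], [0.453, 0.036, 0.083], [0.471, 0.01, 0.001]]
226 [[0.443, -0.002, -0.001], [0.447, 0.032, 0.085], [0.45, 0.032, 0.084], [0.451, 0.033, 0.085], [0.454, 0.033, 0.083], [0.472, 0.005, -0.001]]
230 [[0.442, 0.032, 0.095], [0.447, 0.032, 0.09], [0.45, 0.033, 0.091], [0.452, 0.031, 0.085], [0.454, 0.033, 0.09], [0.459, 0.036, 0.095]]
234 [[0.442, 0.033, 0.1], [0.447, 0.032, 0.096], [0.45, 0.033, 0.096], [0.452, 0.028, 0.084], [0.454, 0.033, 0.095], [0.459, 0.036, 0.099]]
240 [[0.443, 0.033, 0.107], [0.447, 0.032, 0.103], [0.45, 0.032, 0.102], [0.453, 0.025, 0.085], [0.453, 0.033, 0.103], [0.459, 0.034, 0.103]]
250 [[0.443, 0.031, 0.114], [0.448, 0.032, 0.114], [0.45, 0.033, 0.114], [0.454, 0.02, 0.084], [0.453, 0.033, 0.114], [0.459, 0.034, 0.113]]
262 [[0.444, 0.031, 0.125], [0.448, 0.032, 0.124], [0.451, 0.027, 0.113], [0.456, 0.013, 0.084], [0.453, 0.033, 0.124], [0.458, 0.034, 0.124]]
330 [[0.463, -0.095, 0.001], [0.46, -0.029, 0.084], [0.463, -0.027, 0.086], [0.465, -0.027, 0.085], [0.467, -0.028, 0.084], [0.475, -0.028, 0.081]]
342 [[0.465, -0.108, -0.001], [0.461, -0.037, 0.084], [0.464, -0.035, 0.085], [0.466, -0.035, 0.085], [0.486, -0.102, 0.0], [0.497, -0.101, -0.001]]
```

The fingers are aligned over the bar but closed above it, so they were too shallow. I'll reopen, go 12 mm deeper and pinch again.

Request:
{"fn": "move_arm", "kwargs": {
  "motion": [
    [0,0,0,0,0,0,0.68],
    [0,0,0,0,0,0,0.68],
    [0,0,-6,0,0,0,0.68]
  ]
}}

```text
clock: 10.62
tool_pos: [0.4528, 0.0236, 0.075]
eef_rot: [0.626, 0.78, -0.0, -0.0]
contact_force: [0.5, 0.1, 0.2]
opening: 0.309
finger_force: 0.0
```

```bash
python3 st.py; python3 -c "
from h import *
print(rel([.4515,.0260,.058],102.5))"
```

```text
t 10.625 q [0.026, 0.757, -0.29, 2.186, 0.743, 0.295, -0.69] pos [0.4528, 0.0236, 0.075] F [0.51, 0.1, 0.2] M [-0.018, -0.123, -0.044] tau7 -0.11890831869095564 op 0.309 ff 0.0 yaw 102.47
(array([ 2.7, -0.7, 17. ]), array([-0.,  0., -0.]))
```

Request:
{"fn": "move_arm", "kwargs": {
  "motion": [
    [2.5,-0.7,10,0,0,0,0.68],
    [2.5,-0.7,18,0,0,0,0.68],
    [2.5,-0.7,18,0,0,0,0.68]
  ]
}}

```text
clock: 11.0
tool_pos: [0.4512, 0.0259, 0.0561]
eef_rot: [0.626, 0.78, -0.001, -0.0]
contact_force: [0.4, -0.4, 1.1]
opening: 0.32
finger_force: 0.0
```

Request:
{"fn": "move_arm", "kwargs": {
  "motion": [
    [0,0,0,0,0,0,1],
    [0,0,0,0,0,0,1],
    [0,0,0,0,0,0,1]
  ],
  "newtons": 25
}}

```text
clock: 11.38
tool_pos: [0.4509, 0.0256, 0.0569]
eef_rot: [0.626, 0.78, -0.001, -0.0]
contact_force: [-1.6, 0.1, 0.1]
opening: 0.124
finger_force: 25.0
```

```bash
python3 st.py
```

```text
t 11.375 q [-0.019, 0.791, -0.227, 2.2, 0.779, 0.23, -0.727] pos [0.4509, 0.0256, 0.0569] F [-1.64, 0.09, 0.1] M [-0.028, 0.374, -0.034] tau7 0.02806570439133793 op 0.124 ff 25.0 yaw 102.46
```

Request:
{"fn": "move_arm", "kwargs": {
  "motion": [
    [0,2,-22,0,0,0,1],
    [0,6,-44,0,0,0,1],
    [0,12.5,-65,0,0,0,1],
    [0,21,-85.5,0,0,0,1],
    [0,31.5,-105,0,0,0,1]
  ],
  "newtons": 30
}}

```text
clock: 12.0
tool_pos: [0.4796, 0.0318, 0.1613]
eef_rot: [0.626, 0.78, -0.003, -0.002]
contact_force: [-1.0, -1.1, -10.5]
opening: 0.119
finger_force: 29.9
```

```bash
python3 st.py
```

```text
t 12.0 q [0.17, 0.641, -0.529, 2.034, 0.55, 0.615, -0.517] pos [0.4796, 0.0318, 0.1613] F [-0.98, -1.12, -10.47] M [-0.053, 0.261, -0.023] tau7 -0.30225109308958054 op 0.119 ff 29.9 yaw 102.45
```

Request:
{"fn": "move_arm", "kwargs": {
  "motion": [
    [0,12.5,-18.5,0,0,0,1],
    [0,26.5,-35.5,0,0,0,1],
    [0,42,-51,0,0,0,1],
    [0,59.5,-65,0,0,0,1],
    [0,59.5,-65,0,0,0,1]
  ]
}}

```text
clock: 12.62
tool_pos: [0.5342, 0.0437, 0.2272]
eef_rot: [0.626, 0.78, -0.006, -0.003]
contact_force: [-16.6, -3.0, 14.7]
opening: 0.097
finger_force: 30.8
```

```bash
python3 st.py
```

```text
t 12.625 q [0.195, 0.619, -0.603, 1.798, 0.443, 0.878, -0.398] pos [0.5342, 0.0437, 0.2272] F [-16.61, -2.99, 14.73] M [-0.708, 3.584, -0.046] tau7 0.08060128893703222 op 0.097 ff 30.8 yaw 102.43
```

```bash
cat >> h.py <<'E'
def prof(name="scene",y0=.07,y1=.135,save=None):
    from plant import eyes
    s=eyes.snapshot(name);C=cloud(s)
    if save: cv2.imwrite(save,s["frame"][:,:,::-1])
    a=np.radians(12.5);H=np.array([.568,.0505])+.104*np.array([np.cos(a),np.sin(a)])
    P=C.reshape(-1,3);P=P[np.isfinite(P[:,0])]
    d=P[:,:2]-H; x=d@[np.cos(a),np.sin(a)];y=d@[-np.sin(a),np.cos(a)]
    m=(y>y0)&(y<y1)&(x<.03)&(x>-.26)&(P[:,2]>.07)&(P[:,2]<.32)
    x,z=x[m],P[m,2]
    for b in np.arange(-.26,.03,.02):
        k=(x>=b)&(x<b+.02)
        if k.sum(): print("x %.2f n %d z min %.3f med %.3f max %.3f"%(b+.01,k.sum(),z[k].min(),np.median(z[k]),z[k].max()))
E
python3 -c "
from h import *
prof(save='pics/s2.png')"
```

```text
x -0.13 n 45 z min 0.204 med 0.210 max 0.215
x -0.11 n 58 z min 0.184 med 0.216 max 0.222
x -0.09 n 57 z min 0.184 med 0.207 max 0.213
x -0.07 n 28 z min 0.165 med 0.179 max 0.195
x -0.05 n 36 z min 0.121 med 0.154 max 0.171
x -0.03 n 23 z min 0.111 med 0.131 max 0.145
x -0.01 n 14 z min 0.085 med 0.116 max 0.124
```

View pics/s2.png

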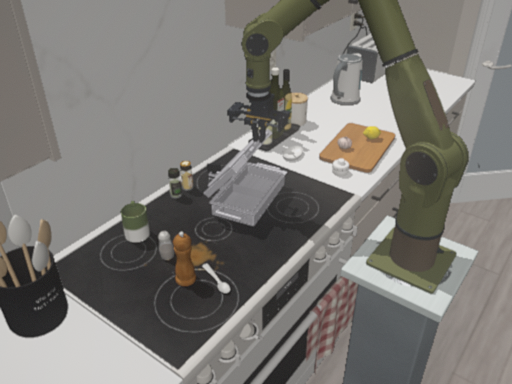

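Request:
{"fn": "move_arm", "kwargs": {
  "motion": [
    [0,-5,0,0,0,0,1],
    [0,-6,0,0,0,0,0.8],
    [0,-6,0,0,0,0,0.78],
    [0,-6,-12,0,0,0,0.78],
    [0,-6,-40,0,0,0,0.78]
  ]
}}

```text
clock: 13.3
tool_pos: [0.535, 0.0443, 0.2674]
eef_rot: [0.626, 0.78, -0.0, -0.0]
contact_force: [0.8, -0.4, -0.3]
opening: 0.221
finger_force: 0.0
```

```bash
python3 st.py
```

```text
t 13.3 q [0.22, 0.567, -0.633, 1.755, 0.4, 0.952, -0.358] pos [0.535, 0.0443, 0.2674] F [0.82, -0.41, -0.3] M [-0.018, -0.1, 0.015] tau7 -0.28322777710855007 op 0.221 ff 0.0 yaw 102.47
```

Request:
{"fn": "move_arm", "kwargs": {
  "motion": [
    [0,0,-25,0,0,0,0.78],
    [0,0,-50,0,0,0,0.9],
    [0,0,-50,0,0,0,1],
    [0,0,-50,0,0,0,1],
    [0,0,-50,0,0,0,1]
  ]
}}

```text
clock: 13.92
tool_pos: [0.5343, 0.044, 0.3161]
eef_rot: [0.626, 0.78, -0.001, -0.001]
contact_force: [-0.2, 0.6, -0.6]
opening: 0.004
finger_force: 0.0
```

Request:
{"fn": "move_arm", "kwargs": {
  "motion": [
    [0,0,0,0,0,0,1],
    [0,0,0,0,0,0,1],
    [0,0,0,0,0,0,1],
    [0,0,0,0,0,0,1],
    [0,0,0,0,0,0,1]
  ]
}}

```text
clock: 14.55
tool_pos: [0.5348, 0.0442, 0.317]
eef_rot: [0.626, 0.78, 0.0, 0.0]
contact_force: [-0.0, 0.6, -0.9]
opening: 0.004
finger_force: 0.0
```

```bash
python3 -c "
from h import *
prof()
s=__import__('plant').eyes.snapshot('wrist');C=cloud(s);np.savez('w4.npz',**s)
cv2.imwrite('pics/w4.png',s['frame'][:,:,::-1])
"; python3 st.py
```

```text
x -0.15 n 1 z min 0.233 med 0.233 max 0.233
x -0.13 n 93 z min 0.193 med 0.202 max 0.213
x -0.11 n 57 z min 0.175 med 0.200 max 0.205
x -0.09 n 43 z min 0.140 med 0.185 max 0.199
x -0.07 n 43 z min 0.128 med 0.162 max 0.176
x -0.05 n 36 z min 0.129 med 0.145 max 0.159
x -0.03 n 36 z min 0.096 med 0.123 max 0.137
x -0.01 n 12 z min 0.088 med 0.108 max 0.118
t 14.65 q [0.239, 0.515, -0.659, 1.681, 0.351, 1.068, -0.312] pos [0.5348, 0.0442, 0.317] F [-0.37, -0.31, 0.21] M [-0.073, -0.133, 0.003] tau7 -2.4850144768606697e-05 op 0.009 ff 0.0 yaw 102.46
```

View pics/w4.png

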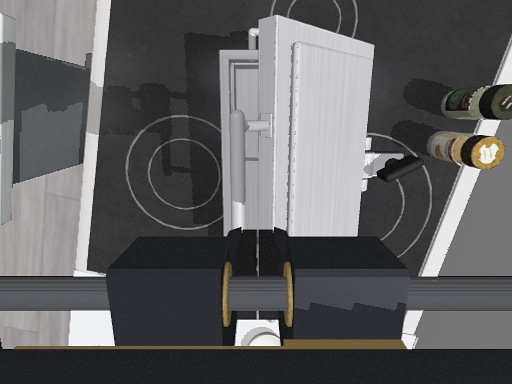

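The wrist view shows the lid standing open by itself, with the bar along column 238, rows 112–230. I'll compute the lid angle from the bar.

```bash
cat >> h.py <<'E'
def bar(C,r0,r1,c0,c1):
    a=np.radians(12.5);H=np.array([.451,.0260])+.222*np.array([np.cos(a),np.sin(a)])
    P=C[r0:r1,c0:c1].reshape(-1,3);d=P[:,:2]-H;x=d@[np.cos(a),np.sin(a)];y=d@[-np.sin(a),np.cos(a)]
    k=(P[:,2]>.1)&(P[:,2]<.3);x,y,z=x[k],y[k],P[k,2];print(k.sum(),np.median(x),np.median(y),np.median(z),"ang",np.arctan2(np.median(z)-.004-.07,-np.median(x))-.04)
E
python3 -c "
from h import *
C=cloud(np.load('w4.npz'));bar(C,125,215,232,244)"
```

```text
1075 -0.15182166912334782 0.020861027458258248 0.23741625514557305 ang 0.7821620201056318
```

The lid stands at about 0.78 rad by itself. Now I'll position above the bar with the rear fingertip over it and creep down.

Request:
{"fn": "move_arm", "kwargs": {
  "motion": [
    [0,-13,-5,0,0,0,1],
    [0,-25,0,0,0,0,1],
    [0,-25,30,0,0,0,1],
    [0,-25,55,0,0,0,1],
    [0,-25,66,0,0,0,1]
  ]
}}

```text
clock: 15.28
tool_pos: [0.5092, 0.0383, 0.2503]
eef_rot: [0.626, 0.78, -0.001, -0.0]
contact_force: [0.6, 0.2, 0.9]
opening: 0.006
finger_force: 0.0
```

Request:
{"fn": "move_arm", "kwargs": {
  "motion": [
    [0,0,2,0,0,0,1],
    [0,0,4,0,0,0,1],
    [0,0,6,0,0,0,1]
  ]
}}

```text
clock: 15.65
tool_pos: [0.5109, 0.039, 0.2456]
eef_rot: [0.626, 0.78, 0.001, 0.001]
contact_force: [-0.1, 0.6, 0.3]
opening: 0.003
finger_force: 0.0
```

```bash
python3 st.py
```

```text
t 15.65 q [0.226, 0.559, -0.624, 1.856, 0.422, 0.86, -0.389] pos [0.5109, 0.039, 0.2456] F [-0.07, 0.63, 0.28] M [-0.073, -0.046, -0.035] tau7 0.021911243093200028 op 0.003 ff 0.0 yaw 102.46
```

Request:
{"fn": "move_arm", "kwargs": {
  "motion": [
    [0,0,2,0,0,0,1],
    [0,0,4,0,0,0,1]
  ]
}}

```text
clock: 15.9
tool_pos: [0.5105, 0.0388, 0.241]
eef_rot: [0.626, 0.78, 0.0, 0.0]
contact_force: [-1.1, -0.4, 0.2]
opening: 0.005
finger_force: 0.0
```

Request:
{"fn": "move_arm", "kwargs": {
  "motion": [
    [0,0,2,0,0,0,1],
    [0,0,4,0,0,0,1]
  ]
}}

```text
clock: 16.15
tool_pos: [0.5104, 0.0388, 0.2368]
eef_rot: [0.626, 0.78, -0.0, 0.0]
contact_force: [0.6, 0.6, 0.0]
opening: 0.003
finger_force: 0.0
```

Request:
{"fn": "move_arm", "kwargs": {
  "motion": [
    [0,-1,2,0,0,0,1],
    [0,-2,4,0,0,0,1]
  ]
}}

```text
clock: 16.4
tool_pos: [0.5083, 0.0384, 0.2328]
eef_rot: [0.626, 0.78, -0.0, -0.0]
contact_force: [-0.8, -0.2, -0.3]
opening: 0.005
finger_force: 0.0
```

```bash
python3 st.py
```

```text
t 16.4 q [0.22, 0.572, -0.614, 1.878, 0.438, 0.828, -0.404] pos [0.5083, 0.0384, 0.2328] F [-0.81, -0.16, -0.27] M [-0.029, -0.086, -0.0] tau7 0.023433042224496603 op 0.005 ff 0.0 yaw 102.47
```

```bash
python3 -c "
from h import *
prof()
s=__import__('plant').eyes.snapshot('wrist');C=cloud(s);np.savez('w5.npz',**s)
a=np.radians(12.5);H=np.array([.451,.0260])+.222*np.array([np.cos(a),np.sin(a)])
for v in (100,130,160,190,205,215,225):
  d=C[v,:,:2]-H;x=d@[np.cos(a),np.sin(a)];y=d@[-np.sin(a),np.cos(a)]
  k=(x<-.125)&(x>-.19)&(C[v,:,2]>.2)&(abs(y)<.1)
  if k.any(): print(v,np.nonzero(k)[0][[0,-1]],k.sum(),np.median(x[k]).round(4),np.median(y[k]).round(4),np.percentile(C[v,k,2],[10,50,90]).round(4))
"
```

```text
x -0.15 n 2 z min 0.237 med 0.238 max 0.238
x -0.13 n 93 z min 0.192 med 0.203 max 0.212
x -0.11 n 57 z min 0.162 med 0.199 max 0.206
x -0.09 n 44 z min 0.161 med 0.184 max 0.199
x -0.07 n 38 z min 0.139 med 0.164 max 0.174
x -0.05 n 40 z min 0.114 med 0.143 max 0.159
x -0.03 n 39 z min 0.096 med 0.122 max 0.139
x -0.01 n 12 z min 0.096 med 0.110 max 0.119
100 [312 323] 11 -0.1279 0.0717 [0.2002 0.2036 0.2048]
130 [269 323] 55 -0.1431 0.0556 [0.2098 0.2271 0.238 ]
160 [268 320] 32 -0.1498 0.041 [0.2021 0.2363 0.238 ]
190 [268 319] 33 -0.1497 0.025 [0.2016 0.2362 0.2384]
205 [268 317] 31 -0.15 0.0168 [0.202  0.2364 0.2382]
215 [268 318] 31 -0.15 0.0111 [0.2025 0.2361 0.2381]
225 [268 317] 31 -0.1498 0.0053 [0.2022 0.236  0.2379]
```

Request:
{"fn": "move_arm", "kwargs": {
  "motion": [
    [0,0,-14,0,0,0,1],
    [0,8,-14,0,0,0,1],
    [0,8,-12,0,0,0,1],
    [0,8,-9,0,0,0,1],
    [0,8,-6,0,0,0,1]
  ]
}}

```text
clock: 17.12
tool_pos: [0.5159, 0.04, 0.2385]
eef_rot: [0.626, 0.78, -0.0, -0.0]
contact_force: [-0.3, 1.0, -0.6]
opening: 0.008
finger_force: 0.0
```

Request:
{"fn": "move_arm", "kwargs": {
  "motion": [
    [0,0,2,0,0,0,1],
    [0,0,4,0,0,0,1]
  ]
}}

```text
clock: 17.38
tool_pos: [0.5162, 0.0401, 0.2348]
eef_rot: [0.626, 0.78, -0.0, -0.0]
contact_force: [0.5, 0.4, 0.4]
opening: 0.006
finger_force: 0.0
```

```bash
python3 st.py
```

```text
t 17.375 q [0.216, 0.58, -0.614, 1.854, 0.436, 0.845, -0.399] pos [0.5162, 0.0401, 0.2348] F [0.51, 0.36, 0.4] M [0.008, -0.09, 0.058] tau7 0.019718154799193144 op 0.006 ff 0.0 yaw 102.47
```

Request:
{"fn": "move_arm", "kwargs": {
  "motion": [
    [0,0,2,0,0,0,1],
    [0,0,4,0,0,0,1]
  ]
}}

```text
clock: 17.62
tool_pos: [0.5163, 0.0401, 0.2309]
eef_rot: [0.626, 0.78, 0.0, 0.0]
contact_force: [-0.0, -0.4, 0.3]
opening: 0.001
finger_force: 0.0
```

Request:
{"fn": "move_arm", "kwargs": {
  "motion": [
    [0,0,1.5,0,0,0,1],
    [0,0,3,0,0,0,1]
  ]
}}

```text
clock: 17.88
tool_pos: [0.5163, 0.0402, 0.2279]
eef_rot: [0.626, 0.78, 0.0, 0.0]
contact_force: [1.3, 0.4, -0.5]
opening: 0.006
finger_force: 0.0
```

```bash
python3 st.py; python3 -c "
from h import *
s=__import__('plant').eyes.snapshot('wrist');C=cloud(s);np.savez('w5.npz',**s)
a=np.radians(12.5);H=np.array([.451,.0260])+.222*np.array([np.cos(a),np.sin(a)])
for v in (160,205,225,230,235,240,250):
  d=C[v,:,:2]-H;x=d@[np.cos(a),np.sin(a)];y=d@[-np.sin(a),np.cos(a)]
  k=(x<-.125)&(x>-.19)&(C[v,:,2]>.22)&(abs(y)<.1)
  if k.any(): print(v,np.nonzero(k)[0][[0,-1]],k.sum(),x[k].min().round(4),x[k].max().round(4),np.median(y[k]).round(4),np.percentile(C[v,k,2],[10,50,90]).round(4))
"
```

```text
t 17.875 q [0.211, 0.589, -0.608, 1.862, 0.445, 0.829, -0.407] pos [0.5163, 0.0402, 0.2279] F [1.3, 0.4, -0.49] M [-0.038, -0.096, -0.03] tau7 0.015063760802149773 op 0.006 ff 0.0 yaw 102.47
160 [252 275] 24 -0.158 -0.1462 0.0419 [0.2343 0.2374 0.2384]
205 [252 274] 23 -0.1581 -0.1464 0.0186 [0.2349 0.2374 0.2382]
225 [252 273] 22 -0.1581 -0.1469 0.0076 [0.235  0.2373 0.2382]
230 [231 284] 54 -0.1678 -0.1426 0.0095 [0.2484 0.2496 0.253 ]
235 [227 288] 61 -0.169 -0.1413 0.0096 [0.2548 0.2561 0.2595]
240 [135 377] 239 -0.1866 -0.1251 0.034 [0.2614 0.3195 0.3205]
250 [125 387] 261 -0.1863 -0.1251 0.034 [0.2717 0.3255 0.3264]
```

Request:
{"fn": "move_arm", "kwargs": {
  "motion": [
    [0,0,2,0,0,0,1],
    [0,0,4,0,0,0,1],
    [0,0,6,0,0,0,1],
    [0,0,8,0,0,0,1]
  ]
}}

```text
clock: 18.42
tool_pos: [0.5163, 0.0401, 0.2198]
eef_rot: [0.626, 0.78, -0.0, 0.0]
contact_force: [-0.5, 0.2, -0.4]
opening: 0.007
finger_force: 0.0
```

```bash
python3 st.py
```

```text
t 18.425 q [0.206, 0.599, -0.601, 1.872, 0.456, 0.81, -0.417] pos [0.5163, 0.0401, 0.2198] F [-0.49, 0.2, -0.36] M [-0.087, -0.169, -0.082] tau7 0.020492749172262847 op 0.007 ff 0.0 yaw 102.47
```

Request:
{"fn": "move_arm", "kwargs": {
  "motion": [
    [0,0,2,0,0,0,1],
    [0,0,4,0,0,0,1]
  ]
}}

```text
clock: 18.68
tool_pos: [0.5138, 0.0396, 0.2159]
eef_rot: [0.626, 0.78, -0.002, -0.001]
contact_force: [-9.3, -1.6, 11.1]
opening: 0.004
finger_force: 5.6
```

```bash
python3 st.py; python3 -c "
from h import *
s=__import__('plant').eyes.snapshot('wrist');C=cloud(s);np.savez('w5.npz',**s)
a=np.radians(12.5);H=np.array([.451,.0260])+.222*np.array([np.cos(a),np.sin(a)])
for v in (160,205,225,230,235):
  d=C[v,:,:2]-H;x=d@[np.cos(a),np.sin(a)];y=d@[-np.sin(a),np.cos(a)]
  k=(x<-.125)&(x>-.19)&(C[v,:,2]>.19)&(abs(y)<.1)
  if k.any(): print(v,np.nonzero(k)[0][[0,-1]],k.sum(),x[k].min().round(4),x[k].max().round(4),np.median(y[k]).round(4),np.percentile(C[v,k,2],[10,50,90]).round(4))
cv2.imwrite('pics/w6.png',cv2.resize(s['frame'][80:320,160:400,::-1],(600,600)))
"
```

```text
t 18.675 q [0.203, 0.603, -0.597, 1.879, 0.459, 0.805, -0.422] pos [0.5138, 0.0396, 0.2159] F [-9.28, -1.57, 11.07] M [-0.283, 1.778, 0.032] tau7 0.019160747760906816 op 0.004 ff 5.6 yaw 102.47
160 [252 315] 49 -0.1602 -0.1256 0.0426 [0.1958 0.2301 0.2357]
205 [252 314] 48 -0.1604 -0.1251 0.0165 [0.1956 0.2187 0.2352]
225 [252 313] 47 -0.1604 -0.1251 0.0005 [0.195  0.2061 0.2355]
230 [231 312] 78 -0.1702 -0.1256 0.0092 [0.1973 0.2369 0.2407]
235 [227 312] 85 -0.1714 -0.1251 0.0093 [0.1978 0.2435 0.2473]
```

View pics/w6.png

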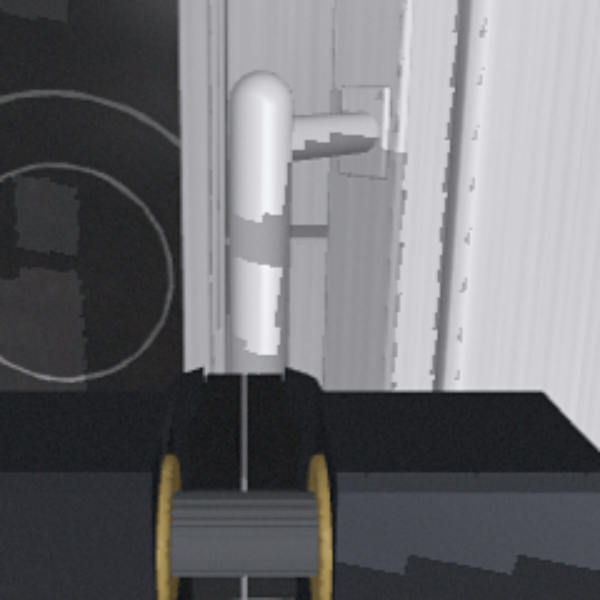

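Contact is now made. The sideways force comes from moving straight down, so I'll follow the lid's arc (forward and down) in small steps.

Request:
{"fn": "move_arm", "kwargs": {
  "motion": [
    [0,-3,0,0,0,0,1],
    [0,-6,3,0,0,0,1],
    [0,-9,6,0,0,0,1],
    [0,-12.5,10,0,0,0,1]
  ]
}}

```text
clock: 19.23
tool_pos: [0.5042, 0.0374, 0.2058]
eef_rot: [0.626, 0.78, 0.0, 0.0]
contact_force: [-0.5, 0.5, 0.7]
opening: -0.0
finger_force: 0.0
```

```bash
python3 st.py
```

```text
t 19.225 q [0.203, 0.603, -0.588, 1.924, 0.476, 0.756, -0.441] pos [0.5042, 0.0374, 0.2058] F [-0.52, 0.54, 0.69] M [-0.024, -0.112, 0.058] tau7 0.06381369195878506 op -0.0 ff 0.0 yaw 102.46
```

Request:
{"fn": "move_arm", "kwargs": {
  "motion": [
    [0,-3,-20,0,0,0,1],
    [0,-3,-60,0,0,-5,1],
    [0,-3,-90,0,0,-15,1],
    [0,-3,-90,0,0,-25.5,1],
    [0,-3,-90,0,0,-36,1]
  ]
}}

```text
clock: 19.85
tool_pos: [0.5014, 0.0366, 0.296]
eef_rot: [0.352, 0.936, 0.0, 0.001]
contact_force: [0.9, -0.3, -0.1]
opening: 0.005
finger_force: 0.0
```

Request:
{"fn": "move_arm", "kwargs": {
  "motion": [
    [0,0,0,0,0,-10.5,1],
    [0,0,0,0,0,-21,1],
    [0,0,0,0,0,-31.5,1],
    [0,0,0,0,0,-42,1],
    [0,0,0,0,0,-52,1]
  ]
}}

```text
clock: 20.48
tool_pos: [0.5012, 0.0366, 0.2954]
eef_rot: [-0.094, 0.996, 0.0, 0.0]
contact_force: [0.2, 0.0, 0.1]
opening: 0.002
finger_force: 0.0
```

```bash
python3 st.py; python3 -c "
from h import *
prof()
s=__import__('plant').eyes.snapshot('wrist');C=cloud(s);np.savez('w7.npz',**s)
a=np.radians(12.5);H=np.array([.451,.0260])+.222*np.array([np.cos(a),np.sin(a)])
d=C[...,:2]-H;x=d@[np.cos(a),np.sin(a)];y=d@[-np.sin(a),np.cos(a)];z=C[...,2]
k=(x<-.14)&(x>-.19)&(z>.19)&(z<.25)&(abs(y)<.062)
print(k.sum(),[np.percentile(q[k],[5,50,95]).round(4).tolist() for q in (x,y,z)])
print(rel([*(H-.1535*np.array([np.cos(a),np.sin(a)])),.25],192.5))
"
```

```text
t 20.475 q [0.492, 0.618, -1.105, 1.798, 0.613, 1.118, 0.935] pos [0.5012, 0.0366, 0.2954] F [0.21, 0.05, 0.08] M [0.11, -0.165, 0.049] tau7 -1.176665648818016 op 0.002 ff 0.0 yaw 190.78
x -0.15 n 86 z min 0.174 med 0.185 max 0.194
x -0.13 n 65 z min 0.165 med 0.185 max 0.191
x -0.11 n 55 z min 0.153 med 0.176 max 0.187
x -0.09 n 51 z min 0.144 med 0.160 max 0.172
x -0.07 n 53 z min 0.130 med 0.145 max 0.158
x -0.05 n 51 z min 0.099 med 0.129 max 0.142
x -0.03 n 39 z min 0.103 med 0.117 max 0.126
x -0.01 n 5 z min 0.095 med 0.098 max 0.100
2692 [[-0.1789, -0.1735, -0.1479], [-0.057, -0.0001, 0.056], [0.1914, 0.2143, 0.2163]]
(array([-17.2,   1. ,  45.3]), array([ 0.1, -0. , -2. ]))
```

Pressing along the arc has already brought the lid down to about 0.64 rad at low force. With the tool now turned square to the bar, I'll continue.

Request:
{"fn": "move_arm", "kwargs": {
  "motion": [
    [3,0,25,0,0,-1.7,1],
    [3,0,50,0,0,-1.7,1],
    [3,0,68,0,0,-1.7,1],
    [3,0,74,0,0,-1.7,1]
  ]
}}

```text
clock: 21.08
tool_pos: [0.4978, 0.0361, 0.221]
eef_rot: [-0.105, 0.994, -0.0, -0.001]
contact_force: [0.2, -0.3, -0.0]
opening: 0.008
finger_force: 0.0
```

Request:
{"fn": "move_arm", "kwargs": {
  "motion": [
    [0,0,2,0,0,0,1],
    [0,0,4,0,0,0,1],
    [0,0,6,0,0,0,1]
  ]
}}

```text
clock: 21.45
tool_pos: [0.4985, 0.0364, 0.2164]
eef_rot: [-0.106, 0.994, 0.0, 0.001]
contact_force: [-0.5, 0.7, -0.2]
opening: 0.004
finger_force: 0.0
```

```bash
python3 st.py
```

```text
t 21.45 q [0.44, 0.707, -1.028, 1.917, 0.748, 0.959, 0.834] pos [0.4985, 0.0364, 0.2164] F [-0.48, 0.67, -0.2] M [0.042, -0.159, 0.002] tau7 0.026409532874822617 op 0.004 ff 0.0 yaw 192.15
```

Request:
{"fn": "move_arm", "kwargs": {
  "motion": [
    [0,0,2,0,0,0,1],
    [0,0,4,0,0,0,1],
    [0,0,6,0,0,0,1]
  ]
}}

```text
clock: 21.82
tool_pos: [0.4982, 0.0362, 0.2099]
eef_rot: [-0.106, 0.994, -0.0, 0.0]
contact_force: [-0.1, -0.8, -0.7]
opening: 0.003
finger_force: 0.0
```

Request:
{"fn": "move_arm", "kwargs": {
  "motion": [
    [0,0,2,0,0,0,1],
    [0,0,4,0,0,0,1]
  ]
}}

```text
clock: 22.08
tool_pos: [0.4982, 0.0362, 0.2058]
eef_rot: [-0.106, 0.994, -0.0, 0.0]
contact_force: [0.1, 0.2, 0.4]
opening: 0.003
finger_force: 0.0
```

Request:
{"fn": "move_arm", "kwargs": {
  "motion": [
    [1,0,2,0,0,0,1],
    [2,0,4,0,0,0,1]
  ]
}}

```text
clock: 22.32
tool_pos: [0.4961, 0.0358, 0.2018]
eef_rot: [-0.106, 0.994, -0.0, -0.0]
contact_force: [-0.0, 0.6, 0.9]
opening: 0.007
finger_force: 0.0
```

```bash
python3 st.py
```

```text
t 22.325 q [0.43, 0.723, -1.01, 1.94, 0.775, 0.929, 0.809] pos [0.4961, 0.0358, 0.2018] F [-0.01, 0.61, 0.94] M [0.019, -0.146, -0.023] tau7 0.03682028618641198 op 0.007 ff 0.0 yaw 192.16
```

Request:
{"fn": "move_arm", "kwargs": {
  "motion": [
    [1,0,2,0,0,0,1],
    [2.5,0,4,0,0,0,1]
  ]
}}

```text
clock: 22.58
tool_pos: [0.4937, 0.0353, 0.1978]
eef_rot: [-0.106, 0.994, -0.0, -0.0]
contact_force: [0.7, 0.9, 0.4]
opening: 0.005
finger_force: 0.0
```

Request:
{"fn": "move_arm", "kwargs": {
  "motion": [
    [1.5,0,2,0,0,0,1],
    [3,0,4,0,0,0,1]
  ]
}}

```text
clock: 22.82
tool_pos: [0.4907, 0.0346, 0.1939]
eef_rot: [-0.106, 0.994, -0.0, -0.0]
contact_force: [-0.3, -0.7, 1.5]
opening: 0.009
finger_force: 0.8
```

```bash
python3 st.py
```

```text
t 22.825 q [0.427, 0.727, -1.001, 1.964, 0.792, 0.906, 0.789] pos [0.4907, 0.0346, 0.1939] F [-0.3, -0.72, 1.52] M [0.012, -0.018, 0.005] tau7 0.04375247284770012 op 0.009 ff 0.8 yaw 192.17
```

Request:
{"fn": "move_arm", "kwargs": {
  "motion": [
    [-1,0,2,0,0,0,1],
    [-2,0,4,0,0,0,1]
  ]
}}

```text
clock: 23.08
tool_pos: [0.492, 0.0348, 0.1899]
eef_rot: [-0.106, 0.994, -0.0, -0.001]
contact_force: [-5.0, -0.8, 7.0]
opening: 0.001
finger_force: 3.0
```

```bash
python3 st.py
```

```text
t 23.075 q [0.422, 0.734, -0.995, 1.963, 0.799, 0.903, 0.785] pos [0.492, 0.0348, 0.1899] F [-5.01, -0.82, 7.0] M [-0.195, 0.783, 0.0] tau7 0.019864775240421295 op 0.001 ff 3.0 yaw 192.17
```

Request:
{"fn": "move_arm", "kwargs": {
  "motion": [
    [0,0,2.5,0,0,0,1],
    [0.5,0,5,0,0,0,1]
  ]
}}

```text
clock: 23.32
tool_pos: [0.4928, 0.0351, 0.1848]
eef_rot: [-0.106, 0.994, 0.0, 0.001]
contact_force: [0.6, -0.3, -0.4]
opening: 0.004
finger_force: 0.0
```

```bash
python3 st.py
```

```text
t 23.325 q [0.418, 0.741, -0.988, 1.969, 0.811, 0.89, 0.775] pos [0.4928, 0.0351, 0.1848] F [0.6, -0.3, -0.37] M [0.058, -0.126, 0.017] tau7 0.04445044440217316 op 0.004 ff 0.0 yaw 192.17
```

```bash
cat >> h.py <<'E'
def ang():
    from plant import eyes
    s=eyes.snapshot("wrist");C=cloud(s)
    a=np.radians(12.5);H=np.array([.451,.0260])+.222*np.array([np.cos(a),np.sin(a)])
    d=C[...,:2]-H;x=d@[np.cos(a),np.sin(a)];y=d@[-np.sin(a),np.cos(a)];z=C[...,2]
    k=(x<-.14)&(x>-.24)&(z>.09)&(z<.25)&(abs(y)<.066)&(np.hypot(x,z-.07)>.208)
    print(k.sum(),[np.percentile(q[k],[5,50,95]).round(4).tolist() for q in (x,y,z)],"ang",np.arctan2(np.median(z[k])-.004-.07,-np.median(x[k]))-.04)
E
python3 -c "
from h import *
ang();prof()"
```

```text
7743 [[-0.1915, -0.1884, -0.1821], [-0.056, 0.0003, 0.0551], [0.1937, 0.1983, 0.2481]] ang 0.5430635157930751
x -0.21 n 101 z min 0.271 med 0.301 max 0.315
x -0.19 n 95 z min 0.199 med 0.301 max 0.315
x -0.17 n 119 z min 0.158 med 0.285 max 0.316
x -0.15 n 140 z min 0.161 med 0.175 max 0.315
x -0.13 n 72 z min 0.157 med 0.170 max 0.177
x -0.11 n 59 z min 0.144 med 0.158 max 0.170
x -0.09 n 60 z min 0.132 med 0.147 max 0.157
x -0.07 n 56 z min 0.101 med 0.133 max 0.143
x -0.05 n 54 z min 0.110 med 0.123 max 0.132
x -0.03 n 42 z min 0.078 med 0.113 max 0.121
x -0.01 n 6 z min 0.089 med 0.095 max 0.097
```

Request:
{"fn": "move_arm", "kwargs": {
  "motion": [
    [6,0,0,0,0,0,1],
    [11,0,2,0,0,0,1],
    [11,0,5,0,0,0,1]
  ]
}}

```text
clock: 23.8
tool_pos: [0.4811, 0.0324, 0.1799]
eef_rot: [-0.106, 0.994, -0.0, -0.0]
contact_force: [-0.2, -0.0, 0.0]
opening: 0.004
finger_force: 0.0
```

Request:
{"fn": "move_arm", "kwargs": {
  "motion": [
    [0.5,0,2,0,0,0,1],
    [1,0,4,0,0,0,1]
  ]
}}

```text
clock: 24.05
tool_pos: [0.4807, 0.0325, 0.1759]
eef_rot: [-0.106, 0.994, -0.0, 0.0]
contact_force: [-0.8, -0.0, -0.4]
opening: 0.008
finger_force: 0.5
```

Request:
{"fn": "move_arm", "kwargs": {
  "motion": [
    [1,0,2,0,0,0,1],
    [2,0,4,0,0,0,1]
  ]
}}

```text
clock: 24.3
tool_pos: [0.4782, 0.0319, 0.1719]
eef_rot: [-0.106, 0.994, -0.0, -0.0]
contact_force: [-1.7, -0.6, 2.0]
opening: 0.006
finger_force: 1.4
```

```bash
python3 st.py; python3 -c "
from h import *
ang()"
```

```text
t 24.3 q [0.415, 0.742, -0.972, 2.022, 0.843, 0.845, 0.734] pos [0.4782, 0.0319, 0.1719] F [-1.71, -0.61, 1.99] M [0.031, 0.196, -0.016] tau7 0.04448436666280031 op 0.006 ff 1.4 yaw 192.17
3149 [[-0.2049, -0.2032, -0.1863], [-0.01, 0.0004, 0.0108], [0.1951, 0.2199, 0.2389]] ang 0.5827415761140883
```

Request:
{"fn": "move_arm", "kwargs": {
  "motion": [
    [1,0,2,0,0,0,1],
    [2,0,4,0,0,0,1]
  ]
}}

```text
clock: 24.6
tool_pos: [0.476, 0.0314, 0.1679]
eef_rot: [-0.106, 0.994, -0.0, -0.0]
contact_force: [-2.8, -0.0, 2.7]
opening: 0.006
finger_force: 1.7
```

Request:
{"fn": "move_arm", "kwargs": {
  "motion": [
    [1,0,2,0,0,0,1],
    [2,0,4,0,0,0,1]
  ]
}}

```text
clock: 24.85
tool_pos: [0.4752, 0.0313, 0.1638]
eef_rot: [-0.106, 0.994, 0.0, 0.0]
contact_force: [0.3, 0.0, -0.0]
opening: 0.005
finger_force: 0.0
```

```bash
sed -i 's/(abs(y)<.066)/(abs(y)<.066)\&(abs(y)>.03)/' h.py; python3 st.py; python3 -c "
from h import *
ang()"
```

```text
t 24.85 q [0.409, 0.75, -0.959, 2.04, 0.865, 0.822, 0.712] pos [0.4752, 0.0313, 0.1638] F [0.3, 0.05, -0.05] M [0.073, -0.165, -0.019] tau7 0.046197117771953344 op 0.005 ff 0.0 yaw 192.15
1238 [[-0.2033, -0.2022, -0.2001], [-0.0636, -0.0304, 0.062], [0.1723, 0.1761, 0.1783]] ang 0.4276698091961649
```

The lid is at about 0.43 rad. One more light press should bring it near 0.35.

Request:
{"fn": "move_arm", "kwargs": {
  "motion": [
    [6,0,2,0,0,0,1],
    [7,0,5,0,0,0,1],
    [7,0,8,0,0,0,1]
  ]
}}

```text
clock: 25.28
tool_pos: [0.4674, 0.0295, 0.1558]
eef_rot: [-0.106, 0.994, -0.0, -0.0]
contact_force: [-0.8, -0.5, 3.1]
opening: 0.007
finger_force: 1.1
```

Request:
{"fn": "move_arm", "kwargs": {
  "motion": [
    [1,0,2,0,0,0,1],
    [2,0,4,0,0,0,1]
  ]
}}

```text
clock: 25.52
tool_pos: [0.4656, 0.0291, 0.1519]
eef_rot: [-0.106, 0.994, -0.0, -0.0]
contact_force: [-2.3, -0.7, 3.5]
opening: 0.006
finger_force: 1.6
```

```bash
python3 st.py; python3 -c "
from h import *
ang()"
```

```text
t 25.525 q [0.401, 0.756, -0.94, 2.077, 0.9, 0.786, 0.673] pos [0.4656, 0.0291, 0.1519] F [-2.29, -0.68, 3.46] M [-0.113, 0.252, -0.013] tau7 0.05242713843472302 op 0.006 ff 1.6 yaw 192.17
610 [[-0.2342, -0.2335, -0.2327], [-0.0598, -0.0362, 0.0596], [0.2475, 0.2492, 0.2499]] ang 0.6038559107065227
```

Request:
{"fn": "move_arm", "kwargs": {
  "motion": [
    [1,0,2,0,0,0,1],
    [2,0,4,0,0,0,1],
    [2.5,0,6,0,0,0,1]
  ]
}}

```text
clock: 25.95
tool_pos: [0.4637, 0.0289, 0.1458]
eef_rot: [-0.106, 0.994, 0.0, 0.0]
contact_force: [0.2, 0.5, -0.1]
opening: 0.007
finger_force: 0.0
```

```bash
sed -i 's/(z<.25)&(abs(y)<.066)/(z<.19)\&(abs(y)<.066)/' h.py; python3 st.py; python3 -c "
from h import *
ang()"
```

```text
t 25.95 q [0.395, 0.763, -0.929, 2.089, 0.919, 0.77, 0.655] pos [0.4637, 0.0289, 0.1458] F [0.15, 0.46, -0.09] M [0.076, -0.123, 0.006] tau7 0.04299345659092069 op 0.007 ff 0.0 yaw 192.16
32 [[-0.2108, -0.2099, -0.2084], [-0.0658, -0.0644, -0.0626], [0.1571, 0.1599, 0.1617]] ang 0.3483648472255919
```

It gave again, and the lid is now near 0.35 rad. I'll retract straight up and verify.

Request:
{"fn": "move_arm", "kwargs": {
  "motion": [
    [0,0,-15,0,0,0,1],
    [0,0,-50,0,0,0,1],
    [0,0,-100,0,0,0,1],
    [0,0,-140,0,0,0,1],
    [0,0,-140,0,0,0,1]
  ]
}}

```text
clock: 26.62
tool_pos: [0.4652, 0.0297, 0.2884]
eef_rot: [-0.106, 0.994, 0.0, 0.003]
contact_force: [0.9, -0.4, -0.6]
opening: 0.01
finger_force: 0.0
```

Request:
{"fn": "move_arm", "kwargs": {
  "motion": [
    [0,0,0,0,0,0,1],
    [0,0,0,0,0,0,1],
    [0,0,0,0,0,0,1],
    [0,0,0,0,0,0,1],
    [0,0,0,0,0,0,1]
  ]
}}

```text
clock: 27.25
tool_pos: [0.4634, 0.0288, 0.2858]
eef_rot: [-0.106, 0.994, 0.0, -0.0]
contact_force: [-0.6, -0.3, -0.3]
opening: 0.005
finger_force: 0.0
```

```bash
python3 st.py; python3 -c "
from h import *
ang();prof()"
```

```text
t 27.25 q [0.541, 0.58, -1.128, 1.912, 0.61, 1.046, 0.932] pos [0.4634, 0.0288, 0.2858] F [-0.62, -0.28, -0.34] M [0.048, -0.133, 0.0] tau7 -0.0005915614929108415 op 0.005 ff 0.0 yaw 192.17
1090 [[-0.2104, -0.2051, -0.1939], [-0.0614, -0.0304, 0.0609], [0.1557, 0.1623, 0.1642]] ang 0.3663079531300966
x -0.17 n 99 z min 0.128 med 0.144 max 0.153
x -0.15 n 83 z min 0.118 med 0.147 max 0.155
x -0.13 n 75 z min 0.109 med 0.142 max 0.150
x -0.11 n 69 z min 0.122 med 0.134 max 0.142
x -0.09 n 67 z min 0.100 med 0.127 max 0.135
x -0.07 n 72 z min 0.089 med 0.118 max 0.126
x -0.05 n 62 z min 0.080 med 0.112 max 0.120
x -0.03 n 39 z min 0.085 med 0.102 max 0.110
x -0.01 n 8 z min 0.083 med 0.090 max 0.093
```

```bash
python3 -c "
from plant import finish_job
print(finish_job())"
```

```text
the job is handed in; nothing more can be done
None
```

The knob is tightened about 0.31 rad past the bite. The lid held by itself at about 0.78 rad for several seconds, gave under light presses (about 4 to 9 N; the first contact, pushed straight down, briefly read about 14.5 N, over your 10 N), and now stands ajar by itself at about 0.36 rad; the job is handed in, result not shown.

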